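# Load a flower die into the die carrier and lock it

## Task

Lay the loose flower die in the empty bay of the grey die carrier, flat on the bay floor and the same way round as the die already there (tab pointing away from the robot, under the cover's window), and let go of it. Then slide the black lock grip under the lamp bar to the left (seen from the robot), fully home against its end stop, so that both tabs are locked in. Leave the other die in its bay and the jar, dish and awl where they are.

Things in the scene. Friction and masses are not known exactly. Their poses are not given: they have to be found in the camera images.
- carrier: Grey fixture fixed to the table. Origin: on the table midway between its two bays; +x to its lamp side (away from the robot), +y along the lock's travel. Base 12 mm thick, x -38 to 112, y -118 to 118 mm. Bay centres at x 0, y +40 and -40; each bay is 38 mm wide (y), x -25 to 45, its floor at z 12 mm, its walls 4 mm thick and rising 8 mm above the floor.
- cover (a point): Top centre of the carrier's cover (x 40, y 0, z 40 mm in the carrier's frame). The cover is a 4 mm plate over x 26 to 54 mm, with an open window 38 mm wide over the tab end of each bay.
- lamp_edge (a point): Middle of the lower front edge of the carrier's lamp bar (x 80, y 0, z 126 mm in the carrier's frame). The bar spans the full width of the carrier, 26 mm deep, 40 mm high (z 126 to 166), on posts at y +-108 mm, x 90 to 102; free space below it.
- pad: Thin cork liner (0.8 mm, may be ignored) on the floor of the empty bay; it marks which of the two bays is empty. Origin: bay centre at floor level, where the loose die's origin belongs; axes as the carrier's. The seated die's bay has none.
- loose_die: Aluminium die to load, upright on the table, about 0.13 kg. Body 40 (x) x 30 (y) x 34 mm high with a shallow brass flower on top; from its +x end sticks out a tab 20 mm long, 20 wide, 10 high, level with the underside. Origin: centre of the body's underside (tab not counted), +x towards the tab.
- loose_die_tab (a point): End of the loose die's tab: 40 mm along +x from the die's origin, 5 mm above its underside.
- seated_die: An identical die already seated in the other bay, tab to the carrier's +x. Same origin and axes as the loose die.
- lock_grip (a point): Top centre of the black lock grip, an upright post 14 x 14 mm, top 81 mm above the table, free down to z 40 mm. It stands at x 72 mm of the carrier and moves along its y from -24 (open) to +24 mm (locked). The lamp bar starts 8 mm beyond its centre line: a vertical gripper cannot reach it; lean the tool about 40 degrees, coming from the bays' side.
- lock (a joint): Lock slide travel in m: 0 open, 0.048 at the end stop (locked), growing along the carrier's +y; about 3 N of friction. It carries two steel lugs (z 26 to 32 mm) that move from under the cover into its windows, over the dies' tabs; a die not fully down or the wrong way round blocks them.
- jar: Glass bead jar with a steel cap, 56 mm diameter, 75 mm high; bystander. Origin: centre of its underside.
- dish: White ceramic dish, 84 mm diameter, 32 mm high; bystander. Origin: centre of its underside.
- awl: Awl lying on the table, 150 mm long; bystander. Origin: below its middle.
Mind the look-alikes: they are no part of the job. What is shaped like the loose_die but blue or green is not meant. What is shaped like the seated_die but pink is not meant.

How it is judged:
On the way, in this order (a step that is already met when the one before it is completed fails the run):
1. the loose die lies flat in the empty bay, tab to the carrier's far side, and is released (horizontal distance between loose_die and pad below 0.008 m and height (world z) of loose_die between 0.009 and 0.0155 m and x of loose_die_tab in the frame of pad above 0.032 m and angle between loose_die's own z axis and vertical below 0.08 rad and contact force between loose_die and the fingers below 0.3 N and linear speed of loose_die below 0.02 m/s), for 0.2 s.
2. the lock grip is against its end stop (value of joint lock above 0.0455 m), for 0.2 s.
At the end, for the whole second after the job is handed in: The loose die is flat on the floor of the bay that was empty (origin within 8 mm of the bay centre, tab towards the carrier's far side), the other die is still seated (within 8 mm of its start), and the lock is within 2.5 mm of its end stop; everything is at rest (horizontal distance between loose_die and pad below 0.008 m and height (world z) of loose_die between 0.009 and 0.0155 m and x of loose_die_tab in the frame of pad above 0.032 m and angle between each of loose_die, seated_die's own z axis and vertical below 0.08 rad and distance of seated_die from where it was at the start of the episode below 0.008 m and value of joint lock above 0.0455 m and linear speed of loose_die below 0.02 m/s); the robot touches nothing.
It fails at once if the die that was already seated is lifted or pushed out of its place (distance of seated_die from where it was at the start of the episode above 0.012 m).
It fails at once if the jar, dish or awl is moved by more than 20 mm, or the jar tipped (distance of any of jar, dish, awl from where it was at the start of the episode above 0.02 m or angle between jar's own z axis and vertical above 0.4 rad).
It also fails if it takes over 54 s, if anything falls off the work surface, if the arm or the gripper's body presses on something with over 40 N, if the wrist force passes 120 N, or if a joint passes its speed limit or range.

## Robot

A 7-joint arm with a two-finger parallel gripper is mounted at the origin on the work surface. World frame = base frame: x ahead of the robot, y to its left, z up, the work surface at z = 0. Lengths are in m, angles in rad, forces in N, time in s.
With the tool pointing down it reaches from about 0.425 to 0.875 m from the base axis. Payload 9.9 kg.
Tool frame: the origin (TCP) lies at the very end of the fingers, on their centre line; the grasp point (between the pads) lies 19 mm behind it; z points along the fingers, y is the line along which they close (so a half turn about z gives the same grasp; the last joint's range is limited). The gripper opens to 85 mm and grips with 20 to 120 N. Pads are 22 mm wide; open, the fingers measure 114 mm over their backs; the gripper's body (76 mm by 85 mm) begins 54 mm behind the grasp point. The pads swing forward as they close: fully open they stand 13 mm farther back than shut.
Start: joints at [1.016, 0.576, 0.025, 1.437, -0.015, 1.129, -0.057], TCP at [0.306, -0.602, 0.231] pointing down, gripper open.
Joint ranges: [-2.76, 2.76], [-0.34, 2.15], [-1.52, 1.57], [0.19, 2.46], [-1.09, 4.23], [0.17, 1.99], [-2.82, 2.82]. Speed limits (rad/s): [2.22, 2.22, 3.01, 3.01, 3.14, 3.14, 3.14].

## Interface

Orientations are given as a rotation vector (axis times angle).
In Python, from cell import arm gives the robot as it stands.
- The arm moves only by the shell command python3 -m crank 'ROWS' [FORCE]. ROWS is JSON, one flat list of numbers, 7 for each row, row after row: the shift along the tool's x, y, z in m, then the turn, a rotation vector about the tool's x, y, z in degrees, then the opening, from -1 (shut) to 1 (fully open). A call has 1 to 5 rows; each row is the pose to reach, as a shift and turn from the pose commanded when the call began, along the tool's axes at that moment; what a row does not reach only later rows make up. A row lasts 1/12 s, in which the tool goes at most 41.7 mm and 7.16 degrees, less where a joint would pass 70% of its speed; a pose out of reach is approached as far as the arm can. A call with a gripper value outside its range is refused whole. The fingers move at their own pace and stop on an object; FORCE is the grip in N (left out, the last holds). Time passes only in rows, so rows that repeat a pose let the fingers close. It gives the time, the measured TCP pose, the force, the opening and the grip force at its end, in the units of the state.
- arm.get_state(): the state, without advancing time (a new reading comes with each control period).
- arm.camera(name): name is "scene" or "top" or "wrist"; returns a dict with "color" (420x560x3 uint8, red, green, blue), "range_z" (420x560 float32, m along the optical axis (not along the pixel's ray), 0 where there is no reading), "camera_matrix" (3x3 intrinsics, pixels), "view" (4x4, takes a point from world to camera coordinates). Camera axes: x right, y up, looking along -z (the intrinsics and any distortion apply to the point x, -y, -z); pixel columns grow to the right and rows downward; lengths in m; the calibration is good to about 2 mm. A picture is of the moment at which its call begins.
- arm.hand_in(): hands the job in; it is judged then, once.
Trained networks look in a picture, given as the dict that the camera call returned (one of the last four; its "shot" number tells which), for a name from the list of things; names that differ only in an ending like _2 or _b are one class to them, and where a whole thing is asked for, a point or a joint stands for the part that bears it (a point fixed in the world has none). Each returns a list of dicts, best first, with "p" (0 to 1); they miss things now and then, are a little off and sometimes report something else, mostly with a low value. They report only what shows in the picture. A call takes as long as a camera call. They do not tell look-alikes from the thing itself.
- arm.trace(label, picture): "region" (420x560 bool, what is visible of it).
- arm.landmark_of(label, picture): "position" ([x, y, z] in m, in the coordinates of the camera as it stood for that picture, good to about 4 mm: a listed point, or the origin of a listed thing).
The state is a dict: "time_s": time; "q": joint angles; "joint_velocities": joint speeds; "tau": joint torques, N m; "ee_pos": TCP position; "tcp_rot": TCP orientation; "contact_force": force on the tool from outside, world axes, zero at the start; "torque": the same for the moment, N m; "opening": finger opening in m; "finger_force": force on a finger pad.
Only numpy, scipy, OpenCV 4.12 (cv2) and the standard library are available. Lean on these libraries where they do the work, as an engineer would, in place of code of your own. Each camera call takes 0.05 s, during which the arm holds its last target. There are 200 camera calls.

## Working session

There is one attempt and no reset: what is moved stays moved. The work goes in short steps, Python scripts to look and compute and a shell command to move; the robot and the scene stay as the last step left them, time stands still between calls to the robot, and variables do not carry over. Pictures are saved under pics/ and viewed, at most 10 in all, crops included, and the job is handed in when it is done.

```bash
mkdir -p pics; ls; cat > h.py <<'E'
import numpy as np, cv2
from cell import arm
from scipy.spatial.transform import Rotation as R
def toworld(p,pic): return (np.linalg.inv(pic["view"])@np.r_[p,1])[:3]
def pix(pw,pic):
    c=(pic["view"]@np.r_[pw,1])[:3]; v=pic["camera_matrix"]@np.array([c[0],-c[1],-c[2]]); return v[:2]/v[2]
def cloud(pic):
    z=pic["range_z"]; v,u=np.mgrid[:z.shape[0],:z.shape[1]]; K=pic["camera_matrix"]
    c=np.stack([(u-K[0,2])/K[0,0]*z,-(v-K[1,2])/K[1,1]*z,-z,np.ones_like(z)],-1)
    return (c@np.linalg.inv(pic["view"]).T)[...,:3]
E
python3 - <<'E'
from h import *
ims=[]
for n in ["scene","top"]:
    p=arm.camera(n); ims.append(p["color"])
    for l in ["carrier","cover","lamp_edge","pad","loose_die","loose_die_tab","seated_die","lock_grip","jar","dish","awl"]:
        for d in arm.landmark_of(l,p)[:4]:
            w=toworld(d["position"],p); print(n,l,round(d["p"],2),w.round(3),pix(w,p).round())
    cv2.imwrite(f"pics/{n}.png",p["color"][...,::-1])
s=arm.get_state(); print(s)
E
```

```text
pics
scene carrier 0.67 [0.481 0.062 0.001] [281. 224.]
scene cover 0.8 [0.519 0.067 0.045] [275. 224.]
scene lamp_edge 0.74 [0.56  0.067 0.123] [265. 218.]
scene pad 0.43 [0.479 0.026 0.009] [272. 216.]
scene loose_die 0.69 [ 0.406 -0.316  0.005] [200. 153.]
scene loose_die 0.64 [ 0.419 -0.212  0.003] [222. 170.]
scene loose_die 0.5 [ 0.532 -0.207  0.   ] [200. 194.]
scene loose_die_tab 0.62 [ 0.523 -0.168  0.003] [212. 197.]
scene loose_die_tab 0.5 [ 0.452 -0.189  0.007] [221. 179.]
scene loose_die_tab 0.48 [ 0.418 -0.274  0.004] [207. 161.]
scene seated_die 0.68 [ 0.364  0.118 -0.001] [319. 207.]
scene seated_die 0.56 [0.485 0.105 0.008] [293. 231.]
scene lock_grip 0.31 [0.442 0.397 0.003] [391. 272.]
scene jar 0.87 [ 0.636 -0.176 -0.003] [185. 222.]
scene jar 0.23 [0.48  0.067 0.001] [283. 224.]
scene dish 0.77 [ 0.44   0.396 -0.   ] [391. 272.]
scene awl 0.7 [ 0.663 -0.356 -0.002] [135. 200.]
top carrier 0.59 [ 0.48  0.07 -0.  ] [263. 221.]
top cover 0.93 [0.524 0.062 0.042] [266. 203.]
top lamp_edge 0.96 [0.561 0.061 0.129] [267. 184.]
top pad 0.65 [0.486 0.025 0.01 ] [281. 219
[... 867 characters left out ...]
1.01616983,  0.57571111,  0.02491657,  1.43710096, -0.01494085,
        1.1289899 , -0.05651365]), 'joint_velocities': array([ 2.94139274e-04,  1.37166130e-04,  2.75871539e-04,  9.64781514e-04,
        4.02054469e-05, -1.05159685e-03, -1.09594023e-03]), 'tau': array([ 1.37053721e-04, -7.65493798e+01,  2.24834584e+00, -2.86295557e+01,
        1.52205391e-02,  2.71157296e-03, -2.01728835e-05]), 'ee_pos': array([ 0.30617855, -0.60157228,  0.23128142]), 'tcp_rot': array([-3.05493682e+00, -7.32752608e-01,  9.86926384e-05]), 'contact_force': array([-0.08376033, -0.12445738, -0.03660284]), 'torque': array([ 0.0492869 , -0.02606734,  0.00920528]), 'finger_force': 0.0, 'opening': 0.08519092246178343}
```

```bash
python3 - <<'E'
from h import *
p=arm.camera("top"); c=cloud(p); im=p["color"]
cv2.imwrite("pics/crop.png",cv2.resize(im[135:285,225:435],None,fx=3.8,fy=3.8,interpolation=cv2.INTER_CUBIC)[...,::-1])
for n,x in dict(A=(.424,-.215),B=(.406,-.312),C=(.53,-.209)).items():
    d=np.hypot(c[...,0]-x[0],c[...,1]-x[1])
    m=(d<.035)&(c[...,2]>.025)&(c[...,2]<.05)
    r=cv2.minAreaRect((c[m][:,:2]*1000).astype(np.float32)); print(n,r,m.sum(),im[m].mean(0).round(),np.median(c[m][:,2]), cv2.minAreaRect(np.argwhere(m)[:,::-1].astype(np.float32)))
# lamp bar top / carrier rect
m=(abs(c[...,0]-.56)<.1)&(abs(c[...,1]-.065)<.2)&(c[...,2]>.15)&(c[...,2]<.18)
print("lamp",cv2.minAreaRect((c[m][:,:2]*1000).astype(np.float32)),np.median(c[m][:,2]))
m=(abs(c[...,0]-.53)<.13)&(abs(c[...,1]-.065)<.16)&(c[...,2]>.006)
print("carrier",cv2.minAreaRect((c[m][:,:2]*1000).astype(np.float32)))
for l in ["cover","lamp_edge","pad","lock_grip","carrier","loose_die","loose_die_tab","seated_die"]:
    for d in arm.landmark_of(l,p)[:3]: print(l,round(d["p"],2),toworld(d["position"],p).round(4))
E
```

```text
A ((418.4316101074219, -209.62155151367188), (40.447669982910156, 30.70111656188965), 34.91079330444336) 205 [120. 118. 114.] 0.033720329465294574 ((374.1922912597656, 247.0384521484375), (16.36365509033203, 12.480753898620605), 56.30992889404297)
B ((406.0166015625, -311.7207946777344), (41.85887908935547, 29.933937072753906), 64.57927703857422) 208 [ 70. 107.  51.] 0.033792566892969944 ((414.7000732421875, 252.6000213623047), (16.994115829467773, 12.074767112731934), 26.56505012512207)
C ((526.2674560546875, -206.0525360107422), (30.229074478149414, 40.441898345947266), 2.0394182205200195) 203 [ 69.  79. 111.] 0.03373400046747865 ((373.0, 204.0), (12.0, 16.0), 90.0)
lamp ((574.8717651367188, 63.14550018310547), (236.07192993164062, 27.044294357299805), 87.3828125) 0.16586777379702178
carrier ((524.913330078125, 57.31427001953125), (317.5828857421875, 255.52587890625), 86.13383483886719)
cover 0.98 [0.5232 0.0631 0.0445]
lamp_edge 0.94 [0.5604 0.0653 0.1274]
pad 0.53 [0.4848 0.0271 0.0131]
lock_grip 0.85 [0.5524 0.042  0.0792]
carrier 0.77 [ 0.4783  0.0709 -0.0019]
loose_die 0.86 [ 0.4071 -0.313  -0.0016]
loose_die 0.69 [ 0.4197 -0.2123 -0.0009]
loose_die 0.69 [0.5187 0.0646 0.0439]
loose_die_tab 0.69 [ 0.4242 -0.2795  0.0069]
loose_die_tab 0.66 [ 0.4521 -0.1924  0.0063]
loose_die_tab 0.6 [ 0.5274 -0.1655  0.0036]
seated_die 0.73 [0.4846 0.1078 0.0166]
seated_die 0.61 [ 0.3597  0.1152 -0.0023]
seated_die 0.56 [0.4843 0.0259 0.0098]
```

View pics/crop.png

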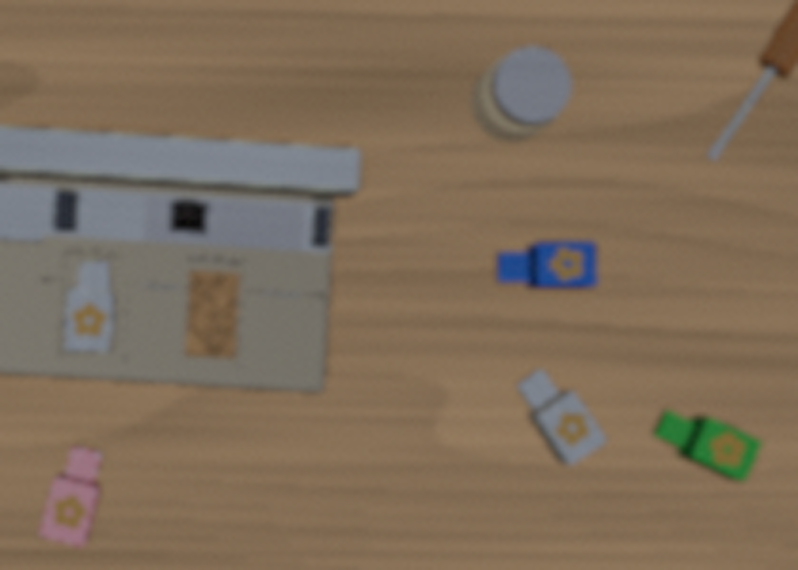

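View pics/scene.png

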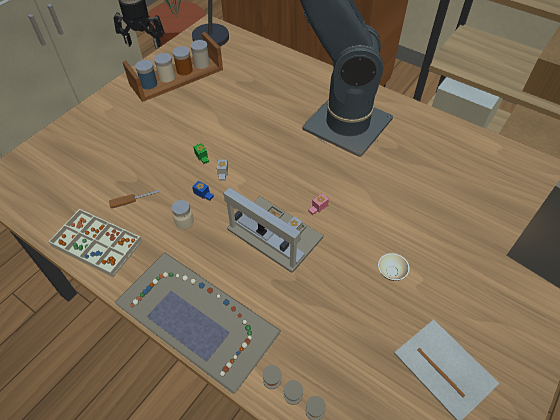

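The candidates in the top image are silver (374,247), blue (373,204) and green (415,253). The crop shows that the silver one, at crop (570,425), fits: aluminium with a brass flower. The pad marks the right-hand bay (crop 212,312), and the grip is at (188,216). In the scene view the carrier is at (275,225) and nothing stands on the path to it.

```bash
cat >> h.py <<'E'
def down(psi,lean=0):
    "tool pointing down, tool x at world yaw psi (deg); lean>0 tips fingers toward +x of that yaw"
    return R.from_euler('z',psi,degrees=True)*R.from_euler('y',-lean,degrees=True)*R.from_euler('x',180,degrees=True)
def delta(p,rot):
    s=arm.get_state(); c=R.from_rotvec(s["tcp_rot"])
    print("shift",(c.inv().apply(np.array(p)-s["ee_pos"])).round(4),"turn",((c.inv()*rot).as_rotvec(degrees=True)).round(2),
      "| now",s["ee_pos"].round(4),"t",round(s["time_s"],2),"F",s["contact_force"].round(1),"open",round(s["opening"],4),"ff",round(s["finger_force"],1))
E
python3 - <<'E'
from h import *
print(down(0,40).apply([0,0,1]))
delta([.4184,-.2096,.16],down(35))
E
```

```text
[ 6.42787610e-01 -1.22464680e-16 -7.66044443e-01]
shift [ 0.2778 -0.2984  0.0713] turn [ 0.    0.   -8.03] | now [ 0.3062 -0.6016  0.2313] t 1.65 F [ 0.  -0.1  0.3] open 0.0856 ff 0.0
```

```bash
python3 -m crank '[0.139,-0.149,0.03,0,0,0,1, 0.139,-0.149,0.03,0,0,0,1, 0.139,-0.149,0.03,0,0,0,1, 0.139,-0.149,0.03,0,0,0,1, 0.139,-0.149,0.03,0,0,0,1]' >/dev/null
python3 -m crank '[0.139,-0.149,0.04,0,0,-7,1, 0.139,-0.149,0.04,0,0,-8,1, 0.139,-0.149,0.04,0,0,-8,1, 0.139,-0.149,0.04,0,0,-8,1, 0.139,-0.149,0.04,0,0,-8,1]'
python3 - <<'E'
from h import *
delta([.4184,-.2096,.16],down(35))
p=arm.camera("wrist"); c=cloud(p); im=p["color"]
cv2.imwrite("pics/w1.png",im[...,::-1])
for l in ["loose_die","loose_die_tab"]:
    for d in arm.landmark_of(l,p)[:2]: print(l,round(d["p"],2),toworld(d["position"],p).round(4),d["position"])
m=(np.hypot(c[...,0]-.42,c[...,1]+.21)<.04)&(c[...,2]>.028)&(c[...,2]<.045)
print(cv2.minAreaRect((c[m][:,:2]*1000).astype(np.float32)),m.sum())
m=(np.hypot(c[...,0]-.42,c[...,1]+.21)<.06)&(c[...,2]>.006)&(c[...,2]<.014)
print(c[m].mean(0))
E
```

```text
time_s: 2.48
ee_pos: [0.4191, -0.2081, 0.1613]
tcp_rot: [2.996, 0.944, 0.001]
contact_force: [0.9, 0.2, -1.6]
opening: 0.0854
finger_force: 0.0
shift [-0.0014  0.0009  0.0013] turn [ 0.04 -0.03 -0.04] | now [ 0.4191 -0.2081  0.1613] t 2.48 F [ 0.9  0.2 -1.6] open 0.0854 ff 0.0
loose_die 0.91 [ 4.040e-01 -3.172e-01  4.000e-04] [0.08, -0.0516, -0.338]
loose_die 0.79 [ 0.5277 -0.2078  0.0021] [0.0612, 0.1035, -0.2842]
loose_die_tab 0.9 [ 0.4187 -0.2808  0.0048] [0.0586, -0.0217, -0.3234]
loose_die_tab 0.75 [ 0.526  -0.1716  0.0042] [0.0306, 0.1211, -0.276]
((418.6106262207031, -213.52667236328125), (40.34286117553711, 29.973060607910156), 34.783241271972656) 1316
[ 0.44272993 -0.19665584  0.01039994]
```

View pics/w1.png

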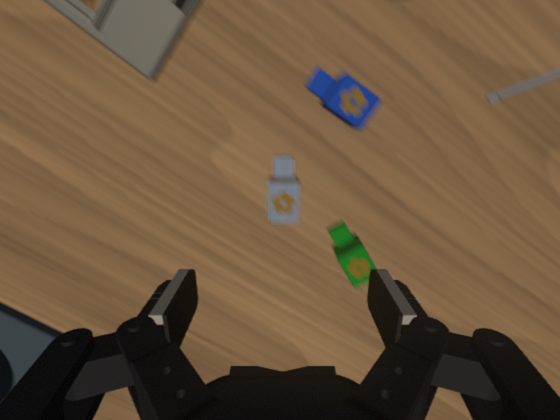

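The wrist view shows the silver die at (284,200), upright and centred between the fingers (182 and 380). The green die at (352,255) is clear of them. I'll descend with a narrower opening and grasp.

```bash
python3 -m crank '[-0.002,0.002,0.03,0,0,0,0.35, -0.002,0.002,0.06,0,0,0,0.35, -0.002,0.002,0.09,0,0,0,0.35, -0.002,0.002,0.12,0,0,0,0.35, -0.002,0.002,0.14,0,0,0,0.35]' >/dev/null
python3 -m crank '[0,0,0.009,0,0,0,0.35, 0,0,0.009,0,0,0,0.35, 0,0,0.009,0,0,0,-0.6, 0,0,0.009,0,0,0,-0.6, 0,0,0.009,0,0,0,-0.6]' 40
python3 -m crank '[0,0,0,0,0,0,-0.6, 0,0,0,0,0,0,-0.6, 0,0,0,0,0,0,-0.6]' 40
python3 - <<'E'
from h import *
p=arm.camera("wrist"); c=cloud(p); cv2.imwrite("pics/w2.png",p["color"][...,::-1])
delta([.4185,-.2115,.012],down(35))
E
```

```text
time_s: 3.47
ee_pos: [0.4189, -0.2133, 0.0137]
tcp_rot: [2.995, 0.943, 0.003]
contact_force: [0.1, 0.1, -0.6]
opening: 0.0294
finger_force: 39.5
time_s: 3.72
ee_pos: [0.4189, -0.2133, 0.0137]
tcp_rot: [2.995, 0.943, 0.003]
contact_force: [-2.5, -1.1, 8.1]
opening: 0.0292
finger_force: 40.6
shift [ 0.0007 -0.0018  0.0017] turn [ 0.14 -0.06 -0.05] | now [ 0.419  -0.2134  0.0137] t 3.77 F [-1.8 -0.8  8.4] open 0.0292 ff 40.6
```

View pics/w2.png

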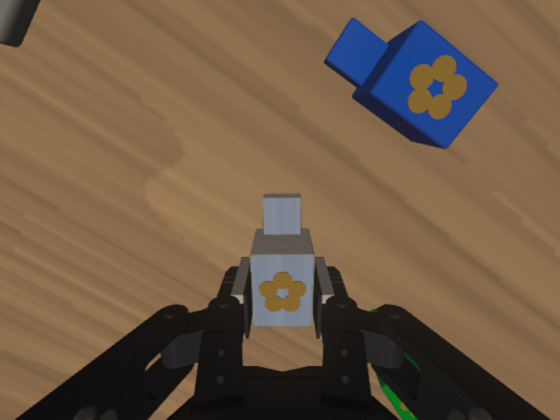

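The die is gripped at (282,280), opening 29 mm. I'll lift it and measure the die in the hand.

```bash
python3 -m crank '[0,0,-0.03,0,0,0,-0.6, 0,0,-0.06,0,0,0,-0.6, 0,0,-0.1,0,0,0,-0.6, 0,0,-0.12,0,0,0,-0.6, 0,0,-0.12,0,0,0,-0.6]'
python3 - <<'E'
from h import *
p=arm.camera("wrist"); c=cloud(p); s=arm.get_state(); r=R.from_rotvec(s["tcp_rot"])
t=r.inv().apply((c-s["ee_pos"]).reshape(-1,3)).reshape(c.shape)
m=(abs(t[...,0])<.05)&(abs(t[...,1])<.0145)&(t[...,2]>-.03)&(t[...,2]<-.012)
print("top",t[m].min(0),t[m].max(0),np.median(t[m],0),m.sum())
m=(abs(t[...,0])<.08)&(abs(t[...,1])<.02)&(t[...,2]>-.008)&(t[...,2]<.02)
print("tab",t[m].min(0),t[m].max(0),np.median(t[m],0))
for l in ["loose_die","loose_die_tab"]:
    for d in arm.landmark_of(l,p)[:3]: print(l,round(d["p"],2),r.inv().apply(toworld(d["position"],p)-s["ee_pos"]).round(4))
delta([.4805,.0265,.14],down(-2.6))
E
```

```text
time_s: 4.18
ee_pos: [0.4205, -0.2137, 0.1372]
tcp_rot: [2.991, 0.942, 0.01]
contact_force: [-0.4, 0.5, -1.8]
opening: 0.0292
finger_force: 40.5
top [-0.02038272 -0.01447965 -0.02996372] [ 0.02110652  0.01449988 -0.01202833] [ 0.00504079  0.00052482 -0.02296381] 4868
tab [ 0.01045062 -0.01901964 -0.00799938] [0.04064339 0.01955901 0.01013008] [0.02806129 0.00151548 0.00104003]
loose_die 0.91 [-0.001   0.0046  0.0094]
loose_die 0.87 [0.0908 0.0578 0.133 ]
loose_die 0.85 [-0.0729  0.0741  0.1358]
loose_die_tab 0.95 [ 0.0408 -0.0017  0.0093]
loose_die_tab 0.8 [-0.0429  0.0544  0.1294]
loose_die_tab 0.8 [0.1132 0.0231 0.13  ]
shift [ 0.1883 -0.1601 -0.0077] turn [ 2.000e-02 -2.000e-02  3.758e+01] | now [ 0.418  -0.2126  0.1323] t 4.33 F [-0.   0.2 -2.4] open 0.0292 ff 40.5
```

```bash
python3 -m crank '[0.03,-0.026,-0.01,0,0,7,-0.6, 0.06,-0.052,-0.01,0,0,14,-0.6, 0.09,-0.077,-0.01,0,0,21,-0.6, 0.12,-0.102,-0.01,0,0,28,-0.6, 0.15,-0.128,-0.01,0,0,35,-0.6]'
python3 - <<'E'
from h import *
delta([.4805,.0265,.14],down(-2.6))
p=arm.camera("wrist"); c=cloud(p)
for l in ["pad","seated_die","cover","lamp_edge","lock_grip"]:
    for d in arm.landmark_of(l,p)[:2]: print(l,round(d["p"],2),toworld(d["position"],p).round(4))
# seated die top
m=(np.hypot(c[...,0]-.484,c[...,1]-.107)<.035)&(c[...,2]>.042)&(c[...,2]<.052)&(c[...,0]<.507)
print("seated top",cv2.minAreaRect((c[m][:,:2]*1000).astype(np.float32)) if m.sum()>50 else m.sum())
# pad by colour (cork)
hsv=cv2.cvtColor(p["color"],cv2.COLOR_RGB2HSV)
for d in arm.trace("pad",p)[:1]:
    m=d["region"]; q=c[m]; print("pad",q.shape,cv2.minAreaRect((q[:,:2]*1000).astype(np.float32)),np.median(q,0))
cv2.imwrite("pics/w3.png",p["color"][...,::-1])
p=arm.camera("top"); c=cloud(p)
m=(np.hypot(c[...,0]-.484,c[...,1]-.107)<.035)&(c[...,2]>.042)&(c[...,2]<.052)&(c[...,0]<.507)
print("seated top(topcam)",cv2.minAreaRect((c[m][:,:2]*1000).astype(np.float32)),m.sum())
E
```

```text
time_s: 4.75
ee_pos: [0.4669, -0.0214, 0.1409]
tcp_rot: [3.141, -0.001, -0.004]
contact_force: [1.0, -0.1, -1.3]
opening: 0.029
finger_force: 40.4
shift [ 0.0136 -0.0479  0.0008] turn [0.03 0.15 2.56] | now [ 0.4669 -0.0214  0.1409] t 4.75 F [ 1.  -0.1 -1.3] open 0.029 ff 40.4
pad 0.61 [0.4792 0.0265 0.0105]
seated_die 0.63 [0.4832 0.1046 0.0133]
seated_die 0.57 [0.3587 0.1173 0.0007]
cover 0.78 [0.519  0.0615 0.0426]
cover 0.35 [ 0.5054 -0.0198  0.1306]
lamp_edge 0.79 [0.5609 0.0603 0.127 ]
lock_grip 0.88 [0.5532 0.0398 0.0828]
seated top ((483.2552490234375, 103.06991577148438), (31.147857666015625, 40.36293411254883), 87.01143646240234)
pad (2293, 3) ((507.86358642578125, 16.791751861572266), (47.89324951171875, 103.78035736083984), 71.60346984863281) [0.49081482 0.02306636 0.01336236]
seated top(topcam) ((483.6310119628906, 107.23162841796875), (29.96877670288086, 40.0557975769043), 87.3348159790039) 199
```

View pics/w3.png

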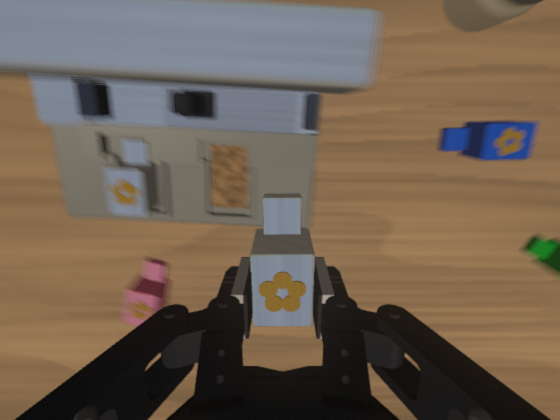

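The held die is at (282,280), the empty cork bay at (230,175) and the seated die at (125,190), all with tabs up. I'll go over the bay and measure again with the arm settled.

```bash
python3 -m crank '[0.007,-0.023,0.02,0,0,1.3,-0.6, 0.013,-0.046,0.04,0,0,2.6,-0.6, 0.013,-0.046,0.055,0,0,2.6,-0.6, 0.013,-0.046,0.055,0,0,2.6,-0.6, 0.013,-0.046,0.055,0,0,2.6,-0.6]' >/dev/null
python3 -m crank '[0,0,0,0,0,0,-0.6, 0,0,0,0,0,0,-0.6]' >/dev/null
python3 - <<'E'
from h import *
delta([.4795,.025,.085],down(-2.6))
e=arm.get_state()["ee_pos"]; zt=e[2]+.0225
for n in ["wrist","top"]:
    p=arm.camera(n); c=cloud(p)
    def rect(x,y,lo,hi,rad=.035,name=""):
        m=(np.hypot(c[...,0]-x,c[...,1]-y)<rad)&(c[...,2]>lo)&(c[...,2]<hi)
        q=(c[m][:,:2]*1000).astype(np.float32)
        print(n,name,m.sum(),cv2.minAreaRect(q) if m.sum()>20 else "", c[m].mean(0).round(4) if m.sum() else "")
    rect(.484,.105,.042,.052,.03,"seated"); rect(e[0],e[1],zt-.006,zt+.006,.03,"held")
    m=(c[...,2]>.155)&(c[...,2]<.175)&(c[...,0]>.5)&(c[...,0]<.65)&(abs(c[...,1]-.06)<.15); print(n,"lamp",cv2.minAreaRect((c[m][:,:2]*1000).astype(np.float32)) if m.sum()>20 else "")
    # bay walls / cork floor profile along y at x around .47
    for l in ["pad","seated_die","cover","loose_die","loose_die_tab","lock_grip"]:
        for d in arm.landmark_of(l,p)[:1]: print(n,l,round(d["p"],2),toworld(d["position"],p).round(4))
cv2.imwrite("pics/t2.png",cv2.resize(p["color"][160:260,200:320],None,fx=6,fy=6,interpolation=cv2.INTER_CUBIC)[...,::-1])
E
```

```text
shift [-0.0014 -0.003   0.0033] turn [ 0.01 -0.08  0.24] | now [0.4807 0.0219 0.0883] t 5.73 F [ 0.2 -0.2 -1.2] open 0.0292 ff 40.3
wrist seated 2546 ((483.3006896972656, 103.22139739990234), (30.62202262878418, 40.186988830566406), 87.26687622070312) [0.4847 0.1023 0.0465]
wrist held 5599 ((481.2121887207031, 20.917667388916016), (56.377235412597656, 40.89167785644531), 87.72278594970703) [0.484  0.0208 0.1095]
wrist lamp ((566.0914916992188, 20.45104217529297), (86.33433532714844, 109.03604888916016), 33.89314651489258)
wrist seated_die 0.72 [0.4837 0.1044 0.0149]
wrist cover 0.75 [0.5192 0.0627 0.0397]
wrist loose_die 0.61 [0.4811 0.0182 0.0781]
wrist loose_die_tab 0.84 [0.5207 0.021  0.08  ]
wrist lock_grip 0.59 [0.553  0.0428 0.0802]
top seated 172 ((483.09906005859375, 108.33108520507812), (39.31892776489258, 29.32825469970703), 0.7967372536659241) [0.4835 0.109  0.0467]
top held 0  
top lamp ((574.5377197265625, 62.78303909301758), (236.08807373046875, 26.65509605407715), 87.40747833251953)
top seated_die 0.78 [0.4859 0.1069 0.0121]
top cover 0.81 [0.524  0.0632 0.0448]
top loose_die 0.76 [ 0.406  -0.3138 -0.0019]
top loose_die_tab 0.77 [ 0.5262 -0.1638  0.0034]
```

```bash
python3 -m crank '[-0.001,-0.002,0.02,0,0,0.3,-0.6, -0.001,-0.002,0.035,0,0,0.3,-0.6, -0.001,-0.002,0.044,0,0,0.3,-0.6, -0.001,-0.002,0.047,0,0,0.3,-0.6, -0.001,-0.002,0.047,0,0,0.3,-0.6]'
python3 - <<'E'
from h import *
delta([.4797,.024,.0265],down(-2.6))
p=arm.camera("wrist"); cv2.imwrite("pics/w4.png",p["color"][...,::-1])
E
```

```text
time_s: 6.85
ee_pos: [0.479, 0.0252, 0.0397]
tcp_rot: [3.141, -0.07, -0.002]
contact_force: [-0.4, 0.2, -1.1]
opening: 0.029
finger_force: 40.4
shift [0.0007 0.0012 0.0132] turn [0.02 0.08 0.05] | now [0.479  0.0252 0.0397] t 6.85 F [-0.4  0.2 -1.1] open 0.029 ff 40.4
```

View pics/w4.png

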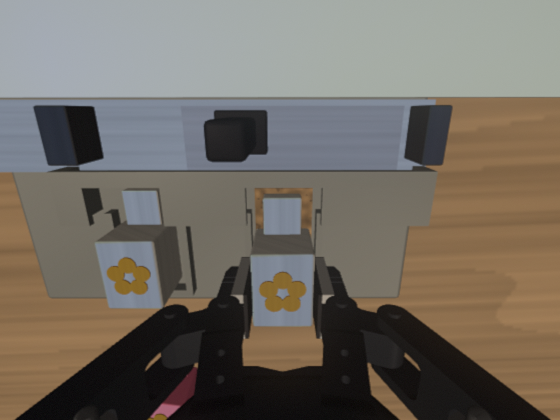

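The tab at (282,215) sits centred in the window (columns 255 to 312), between the bay walls. I'll lower it onto the floor.

```bash
python3 -m crank '[0.001,0,0.005,0,0,0,-0.6, 0.001,0,0.009,0,0,0,-0.6, 0.001,0,0.012,0,0,0,-0.6, 0.001,0,0.0135,0,0,0,-0.6, 0.001,0,0.0135,0,0,0,-0.6]'
python3 -m crank '[0,0,0.0015,0,0,0,-0.6, 0,0,0.0015,0,0,0,-0.6, 0,0,0.0015,0,0,0,-0.6]'
```

```text
time_s: 7.32
ee_pos: [0.4802, 0.0253, 0.0265]
tcp_rot: [3.141, -0.07, -0.001]
contact_force: [-0.0, -0.6, -1.5]
opening: 0.0291
finger_force: 40.4
time_s: 7.57
ee_pos: [0.4804, 0.0253, 0.0257]
tcp_rot: [-3.141, 0.07, -0.001]
contact_force: [-1.2, 0.6, 5.1]
opening: 0.0291
finger_force: 41.2
```

```bash
python3 -m crank '[0,0,0,0,0,0,0.15, 0,0,0,0,0,0,0.15, 0,0,0,0,0,0,0.15, 0,0,0,0,0,0,0.15]'
python3 -m crank '[0,0,-0.03,0,0,0,0.15, 0,0,-0.06,0,0,0,0.15, 0,0,-0.09,0,0,0,0.15, -0.03,0,-0.11,0,0,0,0.15, -0.06,0,-0.12,0,0,0,0.15]'
python3 -m crank '[0,0,0,0,0,0,0.15, 0,0,0,0,0,0,0.15]' >/dev/null
python3 - <<'E'
from h import *
p=arm.camera("wrist"); c=cloud(p); cv2.imwrite("pics/w5.png",p["color"][...,::-1])
for n,y in (("seated",.105),("loose",.024)):
    m=(np.hypot(c[...,0]-.48,c[...,1]-y)<.03)&(c[...,2]>.041)&(c[...,2]<.055)
    print(n,m.sum(),cv2.minAreaRect((c[m][:,:2]*1000).astype(np.float32)),np.median(c[m],0).round(4))
# grip: black post top
m=(abs(c[...,0]-.553)<.02)&(abs(c[...,1]-.04)<.025)&(c[...,2]>.074)&(c[...,2]<.088)
print("grip",m.sum(),cv2.minAreaRect((c[m][:,:2]*1000).astype(np.float32)) if m.sum()>10 else "")
for l in ["lock_grip","cover","lamp_edge","pad"]:
    for d in arm.landmark_of(l,p)[:1]: print(l,round(d["p"],2),toworld(d["position"],p).round(4))
delta([.47,.03,.16],down(-2.6,40))
E
```

```text
time_s: 7.9
ee_pos: [0.4805, 0.0252, 0.0253]
tcp_rot: [-3.141, 0.07, -0.0]
contact_force: [0.6, -0.6, -1.2]
opening: 0.0487
finger_force: 0.0
time_s: 8.32
ee_pos: [0.4219, 0.028, 0.1474]
tcp_rot: [-3.14, 0.071, -0.007]
contact_force: [-0.9, 0.4, -0.4]
opening: 0.0492
finger_force: 0.0
seated 2000 ((483.01531982421875, 103.20063781738281), (30.288063049316406, 39.749671936035156), 87.52987670898438) [0.4839 0.1023 0.0467]
loose 1925 ((480.4486999511719, 24.440961837768555), (29.73181915283203, 39.942020416259766), 88.5586166381836) [0.4814 0.0243 0.0467]
grip 639 ((552.1995849609375, 40.200889587402344), (14.124259948730469, 14.527762413024902), 88.0538101196289)
lock_grip 0.95 [0.5528 0.0424 0.081 ]
cover 0.74 [0.5162 0.0641 0.04  ]
shift [ 0.0488 -0.0043 -0.0152] turn [-0.   40.03  0.05] | now [0.4211 0.0279 0.1448] t 8.73 F [ 0.1 -0.7  0.6] open 0.0489 ff 0.0
```

View pics/w5.png

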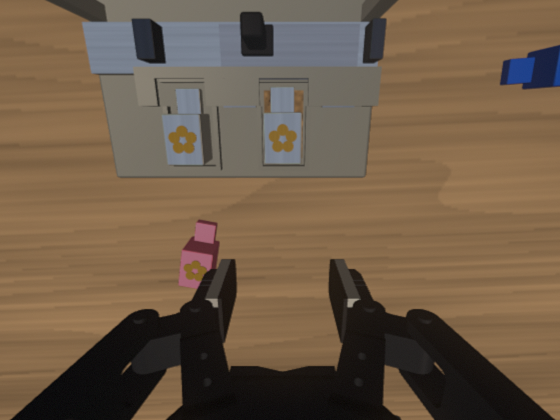

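The die is down flat in its bay at (283,135), level with the seated die (top heights agree at 46.7 mm), and its tab lies in the window at (283,100). The grip is at (253,30). Next I'll lean the tool.

```bash
python3 -m crank '[0.01,0,0,0,7,0,0.15, 0.02,0,0,0,14,0,0.15, 0.03,-0.005,0,0,21,0,0.15, 0.04,-0.01,0,0,28,0,0.15, 0.05,-0.01,0,0,35,0,0.15]'
python3 - <<'E'
from h import *
delta([.4859,.0442,.130],down(-2.6,45))
E
```

```text
time_s: 9.15
ee_pos: [0.4543, 0.019, 0.1468]
tcp_rot: [3.049, -0.083, 0.5]
contact_force: [-0.6, -1.5, 0.3]
opening: 0.049
finger_force: 0.0
shift [ 0.0234 -0.0278  0.0245] turn [ 2.53 26.3   0.5 ] | now [0.4543 0.019  0.1468] t 9.15 F [-0.6 -1.5  0.3] open 0.049 ff 0.0
```

```bash
python3 -m crank '[0,0,0,0,0,0,0.15, 0,0,0,0,0,0,0.15, 0,0,0,0,0,0,0.15]' | head -3
python3 - <<'E'
from h import *
print(arm.get_state()["q"].round(3))
delta([.4859,.0442,.130],down(-2.6,45))
E
```

```text
time_s: 9.4
ee_pos: [0.4545, 0.0189, 0.1471]
tcp_rot: [3.05, -0.083, 0.498]
[-0.314  0.266  0.075  2.385  0.541  0.222 -2.382]
shift [ 0.0231 -0.0278  0.0246] turn [ 2.5  26.39  0.49] | now [0.4545 0.0189 0.1471] t 9.4 F [-0.3 -0.9  0.8] open 0.0491 ff 0.0
```

Joints 4 and 6 are near their limits there. I'll fit a kinematic model to the readings to plan a reachable lean.

```bash
cat > fit.py <<'E'
from h import *
import itertools
from scipy.optimize import least_squares
s=arm.get_state()
D=[(np.array([ 1.01616983,.57571111,.02491657,1.43710096,-.01494085,1.1289899,-.05651365]),np.array([.30617855,-.60157228,.23128142]),R.from_rotvec([-3.05493682,-.732752608,9.86926384e-05])),
   (s["q"],s["ee_pos"],R.from_rotvec(s["tcp_rot"]))]
def rot(ax,a): return R.from_euler(ax,a)
def frames(q,sg):
    r=R.identity(); out=[]
    for i,a in enumerate(q):
        r=r*(rot('z',sg[i//2]*a) if i%2==0 else rot('y',a)); out.append(r)
    return out
if __name__=="__main__":
    print(s["q"].round(3))
    for sg in itertools.product([1,-1],repeat=4):
        # constant offsets at base and tool about z
        E=[frames(q,sg)[-1] for q,_,_ in D]
        f=lambda x:np.r_[[(rot('z',x[0])*e*rot('z',x[1])*d[2].inv()).as_rotvec() for e,d in zip(E,D)]].ravel()
        b=min((least_squares(f,[a,c]) for a in (0,2,4) for c in (0,2,4)),key=lambda o:o.cost)
        print(sg,b.cost.round(6),b.x.round(3))
E
python3 fit.py
```

```text
[-0.314  0.266  0.075  2.385  0.541  0.222 -2.382]
(1, 1, 1, 1) 0.271861 [-0.099  4.189]
(1, 1, 1, -1) 1.77429 [ 0.315 -0.988]
(1, 1, -1, 1) 1.075978 [7.183 5.687]
(1, 1, -1, -1) 1.619736 [-0.279  2.103]
(1, -1, 1, 1) 0.224224 [6.416 4.332]
(1, -1, 1, -1) 1.648927 [ 0.547 -0.845]
(1, -1, -1, 1) 0.976698 [ 1.132 -0.454]
(1, -1, -1, -1) 1.744013 [-0.047  2.245]
(-1, 1, 1, 1) 1.632381 [-1.645 -1.175]
(-1, 1, 1, -1) 0.218076 [5.052 6.214]
(-1, 1, -1, 1) 0.582028 [-0.646  0.322]
(-1, 1, -1, -1) 0.002825 [-0.232  1.429]
(-1, -1, 1, 1) 1.760092 [-1.413 -1.033]
(-1, -1, 1, -1) 0.266352 [-0.999  0.073]
(-1, -1, -1, 1) 0.657534 [-0.414  0.465]
(-1, -1, -1, -1) 0.0 [0.    1.571]
```

```bash
cat > kin.py <<'E'
from fit import *
SG=(-1,-1,-1,-1)
def basis(q):
    f=frames(q,SG); z=[0,0,1]; x=[1,0,0]
    return np.stack([z,f[1].apply(z),f[3].apply(z),f[5].apply(z),f[2].apply(x),f[3].apply(x),f[5].apply(x)],1).astype(float)
def fk(q,L): return basis(q)[:,:len(L)]@L, frames(q,SG)[-1]*rot('z',np.pi/2)
E
python3 - <<'E'
from kin import *
A=np.vstack([basis(q) for q,_,_ in D]); b=np.r_[D[0][1],D[1][1]]
for k in (4,5,6):
    L,res,rk,sv=np.linalg.lstsq(A[:,:k],b,rcond=None); print(k,L.round(4),(A[:,:k]@L-b).round(5),sv.round(2))
E
```

```text
4 [0.3834 0.549  0.4042 0.4363] [ 0.03504  0.03177  0.00349  0.00776  0.03883 -0.00349] [2.54 1.2  0.29 0.14]
5 [ 0.3201  0.838   0.4017  0.7136 -0.1761] [ 0.04272  0.02779  0.00216  0.00152  0.0062  -0.00216] [2.66 1.63 0.51 0.14 0.08]
6 [ 3.5581 -1.6121  1.1587  0.1983  1.0122  0.8076] [-0.  0. -0. -0. -0. -0.] [2.77 1.95 0.54 0.47 0.09 0.01]
```

```bash
cat > log.py <<'E'
from h import *
import json
s=arm.get_state(); open("log.jsonl","a").write(json.dumps([list(map(float,s[k])) for k in("q","ee_pos","tcp_rot")])+"\n"); print(s["q"].round(3),s["ee_pos"].round(3),s["tcp_rot"].round(3),round(s["time_s"],2))
E
python3 log.py
python3 -m crank '[0,0,-0.04,0,0,0,0.15, 0,0,-0.08,0,0,0,0.15, 0,0,-0.12,0,0,0,0.15, 0,0,-0.15,0,0,0,0.15, 0,0,-0.15,0,0,0,0.15]' >/dev/null; python3 log.py
python3 -m crank '[0.03,0,0,6,0,0,0.15, 0.06,0,0,12,0,0,0.15, 0.09,0,0,18,0,0,0.15, 0.12,0,0,24,0,0,0.15, 0.12,0,0,24,0,0,0.15]' >/dev/null; python3 log.py
python3 -m crank '[0,0,0,0,6,6,0.15, 0,0,0,0,12,12,0.15, 0,0,0,0,18,18,0.15, 0,0,0,0,18,18,0.15]' >/dev/null; python3 log.py
python3 - <<'E'
from kin import *
import json
D=[(D[0][0],D[0][1],D[0][2])]+[(np.array(a),np.array(b),R.from_rotvec(c)) for a,b,c in map(json.loads,open("log.jsonl"))]
print([((frames(q,SG)[-1]*rot('z',np.pi/2)).inv()*r).magnitude().round(4) for q,_,r in D])
def B(q):
    f=frames(q,SG); z,x,y=np.eye(3)[[2,0,1]]
    return np.stack([z,f[1].apply(z),f[3].apply(z),f[5].apply(z),f[1].apply(y),f[3].apply(y),f[5].apply(y),f[1].apply(x),f[3].apply(x),f[5].apply(x)],1)
A=np.vstack([B(q) for q,_,_ in D]); b=np.concatenate([d[1] for d in D])
for idx in ([0,1,2,3,4,5],[0,1,2,3,4,5,6],[0,1,2,3,4,5,6,7,8,9]):
    L,_,_,sv=np.linalg.lstsq(A[:,idx],b,rcond=None); print(idx,L.round(4),abs(A[:,idx]@L-b).max().round(5),sv.min().round(3))
E
```

```text
[-0.314  0.266  0.075  2.385  0.541  0.222 -2.382] [0.455 0.019 0.147] [ 3.05  -0.083  0.498] 9.4
[-0.186 -0.055 -0.131  2.215  0.228  0.695 -2.096] [0.407 0.029 0.295] [ 3.053 -0.082  0.51 ] 9.82
[ 0.01   0.11   0.083  2.001 -0.481  0.791 -1.174] [0.506 0.026 0.323] [-2.804 -0.007 -0.454] 10.23
[-0.024 -0.012  0.043  2.277 -0.76   0.326 -1.271] [0.504 0.023 0.32 ] [-2.639  0.507 -0.804] 10.57Traceback (most recent call last):
  File "<stdin>", line 4, in <module>
AttributeError: 'float' object has no attribute 'round'
```

```bash
cat > kin2.py <<'E'
from kin import *
import json
D=[(D[0][0],D[0][1],D[0][2])]+[(np.array(a),np.array(b),R.from_rotvec(c)) for a,b,c in map(json.loads,open("log.jsonl"))]
def B(q):
    f=frames(q,SG); z,x,y=np.eye(3)[[2,0,1]]
    return np.stack([z,f[1].apply(z),f[3].apply(z),f[5].apply(z),f[1].apply(y),f[3].apply(y),f[5].apply(y),f[1].apply(x),f[3].apply(x),f[5].apply(x)],1)
E
python3 - <<'E'
from kin2 import *
print([round(float(((frames(q,SG)[-1]*rot('z',np.pi/2)).inv()*r).magnitude()),4) for q,_,r in D])
A=np.vstack([B(q) for q,_,_ in D]); b=np.concatenate([d[1] for d in D])
for idx in ([0,1,2,3,4],[0,1,2,3,4,5],[0,1,2,3,4,5,6],[0,1,2,3,7,8,9],[0,1,2,3,4,5,6,7,8,9]):
    L,_,_,sv=np.linalg.lstsq(A[:,idx],b,rcond=None); print(idx,L.round(4),float(abs(A[:,idx]@L-b).max()),sv.min())
E
```

```text
[0.0, 0.0, 0.0, 0.0, 0.0]
[0, 1, 2, 3, 4] [ 0.2704  0.582   0.3927  0.3585 -0.0466] 0.0035896271735248453 0.34522635526743073
[0, 1, 2, 3, 4, 5] [ 0.2664  0.5876  0.3912  0.3612 -0.0144 -0.0324] 0.00016306217668504708 0.10637784208988954
[0, 1, 2, 3, 4, 5, 6] [ 2.667e-01  5.873e-01  3.913e-01  3.612e-01 -1.500e-02 -3.150e-02
 -4.000e-04] 1.7360105020181038e-09 0.0999044084107543
[0, 1, 2, 3, 7, 8, 9] [ 0.2497  0.5509  0.3926  0.3018  0.0251 -0.0052  0.0057] 0.05178369039511492 0.1911461621270997
[0, 1, 2, 3, 4, 5, 6, 7, 8, 9] [ 2.667e-01  5.873e-01  3.913e-01  3.612e-01 -1.500e-02 -3.150e-02
 -4.000e-04 -0.000e+00 -0.000e+00 -0.000e+00] 1.6101627253739537e-09 0.08617822600497475
```

```bash
cat >> kin2.py <<'E'
A=np.vstack([B(q) for q,_,_ in D]); b=np.concatenate([d[1] for d in D])
LL=np.linalg.lstsq(A[:,:7],b,rcond=None)[0]
LO=np.array([-2.76,-.34,-1.52,.19,-1.09,.17,-2.82]); HI=np.array([2.76,2.15,1.57,2.46,4.23,1.99,2.82])
def fk(q): return B(q)[:,:7]@LL, frames(q,SG)[-1]*rot('z',np.pi/2)
def ik(p,r,q0,m=0.03):
    def f(q):
        a,b=fk(q); return np.r_[(a-p)*5,(b.inv()*r).as_rotvec(),1e-3*(q-q0)]
    o=least_squares(f,np.clip(q0,LO+m+.001,HI-m-.001),bounds=(LO+m,HI-m),max_nfev=80); a,b=fk(o.x)
    return o.x,np.linalg.norm(a-p),(b.inv()*r).magnitude()
E
python3 - <<'E'
from kin2 import *
rng=np.random.default_rng(0); g=np.array([.5522,.0412,.066]); q0=arm.get_state()["q"]
for lean in (40,45):
  for psi in (-2.6,30,-35):
    r=down(psi,lean); p=g+.019*r.apply([0,0,1]); sols=[]
    for k in range(25):
        for rr in (r,r*rot('z',np.pi)):
            q,e,a=ik(p,rr,rng.uniform(LO+.1,HI-.1) if k else q0)
            if e<1e-3 and a<5e-3: sols.append(q)
    sols.sort(key=lambda q:np.linalg.norm(q-q0)); print(lean,psi,len(sols)); [print("  ",q.round(2)) for q in sols[:5]]
E
```

```text
40 -2.6 0
40 30 0
40 -35 34
   [-0.3   0.7  -0.35  2.36  1.8   0.88 -1.33]
   [-0.27  0.71 -0.39  2.36  1.79  0.9  -1.32]
   [-0.25  0.71 -0.42  2.36  1.79  0.93 -1.31]
   [-0.24  0.72 -0.44  2.36  1.78  0.94 -1.31]
   [-0.38  0.69 -0.23  2.37  1.83  0.8  -1.37]
45 -2.6 0
45 30 0
45 -35 35
   [-0.43  0.74 -0.23  2.4   1.87  0.93 -1.49]
   [-0.43  0.74 -0.23  2.4   1.87  0.93 -1.49]
   [-0.28  0.77 -0.46  2.4   1.82  1.08 -1.42]
   [-0.47  0.74 -0.17  2.4   1.89  0.89 -1.51]
   [-0.22  0.78 -0.55  2.39  1.8   1.14 -1.39]
```

```bash
cat >> kin2.py <<'E'
EX=np.array([.999,-.0454,0]); EY=np.array([.0454,.999,0])
def pose(phi,lean):
    "tool z leaning toward carrier azimuth phi; tool y (closing) closest to carrier -y"
    s,c=np.sin(np.radians(lean)),np.cos(np.radians(lean)); f=np.radians(phi)
    z=s*(np.cos(f)*EX+np.sin(f)*EY)-c*np.array([0,0,1]); y=-EY+z*(z@EY); y/=np.linalg.norm(y); x=np.cross(y,z)
    return R.from_matrix(np.stack([x,y,z],1))
E
python3 - <<'E'
from kin2 import *
rng=np.random.default_rng(0); g=np.array([.5522,.0412,.066])
seed=np.array([-.3,.7,-.35,2.36,1.8,.88,-1.3])
for lean in (30,35,40):
  for phi in (-5,-10,-15,-20,-25,-30,-40):
    r=pose(phi,lean); z=r.apply([0,0,1]); out=[]
    for nm,p in (("pre",g-.09*z+.019*z),("start",g+.019*z),("end",g+.05*EY+.019*z)):
        best=None
        for k in range(8):
            q,e,a=ik(p,r,seed+rng.normal(0,.3,7)*(k>0))
            if e<1e-3 and a<5e-3: best=q;break
        out.append(nm+(" "+str(best.round(2)) if best is not None else " -"))
    print(lean,phi,*out)
E
```

```text
30 -5 pre [-0.04  0.4  -0.41  2.43  1.88  0.42  2.47] start - end -
30 -10 pre [-0.59  0.41  0.29  2.43  2.23  0.21  2.08] start [-0.71  0.72  0.62  2.41  3.51  0.38  0.81] end [-0.76  0.69  0.5   2.37  3.16  0.28  1.06]
30 -15 pre [-0.68  0.42  0.35  2.41  1.98  0.2   2.3 ] start [-0.76  0.72  0.64  2.39  3.46  0.32  0.83] end [-0.91  0.76  0.72  2.35  3.61  0.27  0.56]
30 -20 pre - start [-0.9   0.83  0.87  2.37  3.9   0.37  0.35] end [-0.77  0.68  0.44  2.32  2.49  0.2   1.68]
30 -25 pre [-0.35  0.42 -0.19  2.34  1.43  0.52  2.77] start [-0.72  0.69  0.48  2.34  2.66  0.2   1.58] end [-0.77  0.68  0.4   2.29  2.04  0.2   2.1 ]
30 -30 pre [ 0.15  0.57 -0.97  2.28  1.38  0.98  2.79] start [-0.7   0.68  0.42  2.31  2.14  0.2   2.08] end [-0.8   0.68  0.41  2.26  1.69  0.2   2.44]
30 -40 pre [-0.96  0.54  0.59  2.24  0.69  0.31 -2.79] start - end -
35 -5 pre - start - end [-0.2   0.65 -0.35  2.43  2.25  0.69  2.  ]
35 -10 pre - start [ 0.47  1.12 -1.49  2.43  1.83  1.54  2.63] end [-0.79  0.72  0.49  2.43  2.98  0.44  1.17]
35 -15 pre - start [-0.17  0.65 -0.33  2.43  2.15  0.71  2.11
[... 275 characters left out ...]
-30 pre [-0.44  0.46 -0.21  2.36  1.49  0.66  2.58] start [-0.85  0.75  0.58  2.36  2.6   0.26  1.52] end [-0.94  0.76  0.58  2.31  2.21  0.2   1.83]
35 -40 pre [-0.08  0.59 -0.79  2.25  1.33  1.06  2.72] start - end -
40 -5 pre - start - end -
40 -10 pre - start - end -
40 -15 pre - start - end -
40 -20 pre - start - end [-0.98  0.82  0.64  2.42  2.85  0.42  1.13]
40 -25 pre - start - end -
40 -30 pre [-0.54  0.51 -0.17  2.42  1.62  0.74  2.34] start [-1.03  0.92  0.85  2.41  3.22  0.34  0.8 ] end [-1.15  0.94  0.89  2.35  3.32  0.22  0.61]
40 -40 pre [-0.45  0.55 -0.35  2.3   1.37  0.9   2.57] start [-0.99  0.85  0.7   2.32  2.19  0.2   1.81] end [-0.7   0.71  0.07  2.24  1.52  0.64  2.44]
```

```bash
cat > scan.py <<'E'
from kin2 import *
HT=rot('z',np.pi)
def clear(p,r,g,tail=.2):
    "min horizontal gap (carrier x) of body box to lamp front plane for box corners with z>.12; lamp x=grip+8mm"
    m=1
    for t in np.linspace(.073,tail,14):
        for a in (-.0425,.0425):
            for b_ in (-.0425,.0425):
                w=p+r.apply([a,b_,-t]); 
                if w[2]>.12: m=min(m,.008-(w-g)@EX)
    return m
if __name__=="__main__":
  rng=np.random.default_rng(0); g=np.array([.5522,.0412,0])
  base=np.array([-.45,.55,-.2,2.35,1.6,.7,-.6])
  for lean in (30,34,38):
   for phi in (-10,-18,-26,-34):
    r=pose(phi,lean)*HT; z=r.apply([0,0,1]); tcp=g+[0,0,.058]+.004*z; out=[]
    for nm,p in (("pre",tcp-.06*z),("start",tcp),("end",tcp+.05*EY)):
        best=None;bm=-1
        for k in range(12):
            q,e,a=ik(p,r,base+rng.normal(0,.4,7)*(k>0),.02)
            mm=np.minimum(q-LO,HI-q).min()
            if e<1e-3 and a<5e-3 and mm>bm: best,bm=q,mm
        out.append(nm+(f" {bm:.2f} "+str(best.round(2)) if best is not None else " -"))
    print(lean,phi,"clr",round(clear(tcp,r,g),3),*out)
E
python3 scan.py
```

```text
30 -10 clr 0.003 pre 0.05 [ 0.12  0.5  -0.7   2.41  1.77  0.64 -0.61] start 0.07 [ 0.05  0.63 -0.56  2.39  2.    0.65 -0.78] end 0.11 [ 0.03  0.67 -0.7   2.35  1.84  0.77 -0.72]
30 -18 clr 0.0 pre 0.09 [ 0.32  0.67 -1.14  2.37  1.58  1.03 -0.47] start 0.10 [ 0.18  0.71 -0.84  2.36  1.77  0.89 -0.59] end 0.16 [ 0.26  0.91 -1.23  2.3   1.66  1.26 -0.53]
30 -26 clr -0.003 pre 0.13 [-0.08  0.51 -0.56  2.33  1.5   0.71 -0.45] start 0.14 [ 0.04  0.67 -0.68  2.32  1.68  0.83 -0.56] end 0.20 [ 0.11  0.79 -0.98  2.26  1.59  1.09 -0.53]
30 -34 clr -0.007 pre 0.19 [-0.03  0.56 -0.7   2.27  1.38  0.86 -0.35] start 0.19 [-0.09  0.65 -0.54  2.27  1.56  0.78 -0.48] end 0.24 [-0.13  0.69 -0.63  2.22  1.48  0.88 -0.46]
34 -10 clr 0.008 pre - start 0.02 [ 0.29  0.8  -1.01  2.44  1.93  1.05 -0.71] end 0.06 [ 0.05  0.72 -0.8   2.4   1.91  0.94 -0.82]
34 -18 clr 0.005 pre 0.02 [-0.01  0.54 -0.68  2.44  1.76  0.8  -0.73] start 0.06 [ 0.24  0.81 -1.03  2.4   1.81  1.13 -0.67] end 0.10 [-0.04  0.71 -0.74  2.36  1.8   0.94 -0.77]
34 -26 clr 0.001 pre 0.08 [-0.21  0.52 -0.47  2.38  1.63  0.74 -0.65] start 0.10 [ 0.11  0.76 -0.88  2.36  1.73  1.07 -0.65] end 0.15 [-0.27  0.66 -0.44  2.31  1.7   0.79 -0.74]
34 -34 clr -0.004 pre 0.15 [-0.08  0.58 -0.71  2.31  1.46  0.94 -0.51] start 0.15 [-0.07  0.7  -0.63  2.31  1.63  0.93 -0.61] end 0.21 [-0.11  0.74 -0.73  2.25  1.54  1.03 -0.59]
38 -10 clr 0.013 pre - start - end 0.02 [ 0.3   1.15 -1.5   2.44  1.82  1.67 -0.66]
38 -18 clr 0.009 pre - start 0.02 [ 0.36  1.15 -1.5   2.44  1.78  1.71 -0.61] end 0.06 [ 0.03  0.81 -0.93  2.4   1.82  1.19 -0.84]
38 -26 clr 0.005 pre 0.04 [ 0.07  0.69 -1.    2.42  1.63  1.18 -0.74] start 0.06 [-0.12  0.7  -0.57  2.4   1.85  0.95 -0.87] end 0.12 [-0.12  0.76 -0.74  2.34  1.72  1.09 -0.81]
38 -34 clr -0.0 pre 0.11 [-0.17  0.61 -0.66  2.35  1.52  1.   -0.66] start 0.12 [-0.23  0.69 -0.46  2.34  1.71  0.91 -0.77] end 0.19 [-0.18  0.75 -0.7   2.27  1.59  1.09 -0.71]
```

```bash
python3 - <<'E'
from scan import *
rng=np.random.default_rng(0); g=np.array([.5522,.0412,0])
base=np.array([0,.62,-.6,2.4,1.8,.75,-.65])
for lean in (33,36,39):
  for phi in (-14,-20,-26):
    r=pose(phi,lean)*HT; z=r.apply([0,0,1]); tcp=g+[0,0,.053]-.003*EX; out=[]
    for nm,p in (("pre",tcp+[0,0,.05]-.02*EX),("start",tcp),("end",tcp+.06*EY)):
        best=None;bm=-1
        for k in range(10):
            q,e,a=ik(p,r,base+rng.normal(0,.3,7)*(k>0),.02)
            mm=np.minimum(q-LO,HI-q).min()
            if e<1e-3 and a<5e-3 and mm>bm: best,bm=q,mm
        out.append(nm+(f" {bm:.2f} "+str(best.round(2)) if best is not None else " -"))
    print(lean,phi,"clr",round(clear(tcp,r,g),3),*out)
E
python3 -m crank '[0,0,0,-6,-6,0,0.15, 0,0,0,-12,-12,0,0.15, 0,0,0,-18,-18,0,0.15, 0,0,0,-24,-24,0,0.15]'
python3 -c "
from h import *
print(arm.get_state()['q'].round(2)); delta([.5,.06,.28],down(177.4)); delta([.5,.06,.28],down(87.4))"
```

```text
33 -14 clr 0.011 pre 0.03 [ 0.26  0.62 -0.99  2.43  1.74  0.93 -0.62] start 0.03 [ 0.14  0.71 -0.79  2.43  1.93  0.91 -0.77] end 0.09 [ 0.07  0.76 -0.91  2.37  1.79  1.03 -0.74]
33 -20 clr 0.008 pre 0.06 [ 0.16  0.6  -0.91  2.4   1.67  0.93 -0.6 ] start 0.07 [ 0.27  0.85 -1.12  2.39  1.76  1.21 -0.62] end 0.13 [ 0.    0.75 -0.85  2.33  1.71  1.02 -0.71]
33 -26 clr 0.005 pre 0.10 [ 0.33  0.82 -1.32  2.36  1.55  1.34 -0.51] start 0.10 [ 0.11  0.75 -0.87  2.36  1.72  1.04 -0.64] end 0.17 [-0.02  0.76 -0.86  2.29  1.63  1.07 -0.65]
36 -14 clr 0.014 pre - start - end 0.06 [-0.01  0.76 -0.84  2.4   1.86  1.05 -0.86]
36 -20 clr 0.011 pre 0.02 [ 0.14  0.64 -0.94  2.44  1.73  1.02 -0.7 ] start 0.03 [ 0.08  0.75 -0.82  2.43  1.87  1.04 -0.81] end 0.10 [ 0.09  0.87 -1.08  2.36  1.73  1.29 -0.75]
36 -26 clr 0.008 pre 0.06 [ 0.1   0.64 -0.92  2.4   1.64  1.06 -0.65] start 0.07 [ 0.02  0.74 -0.77  2.39  1.78  1.04 -0.77] end 0.14 [-0.02  0.81 -0.92  2.32  1.66  1.19 -0.73]
39 -14 clr 0.018 pre - start - end 0.02 [ 0.07  0.88 -1.05  2.44  1.85  1.3  -0.87]
39 -20 clr 0.015 pre - start - end 0.07 [ 0.03  0.88 -1.04  2.39  1.77  1.33 -0.84]
39 -26 clr 0.011 pre 0.02 [-0.03  0.62 -0.77  2.44  1.7   1.03 -0.78] start 0.04 [-0.03  0.76 -0.76  2.42  1.82  1.11 -0.86] end 0.11 [-0.19  0.75 -0.69  2.35  1.72  1.08 -0.86]
time_s: 10.9
ee_pos: [0.5039, 0.0226, 0.3215]
tcp_rot: [-2.909, 0.553, -0.413]
contact_force: [-0.0, 1.5, -0.6]
opening: 0.0491
finger_force: 0.0
[-0.08  0.09 -0.01  1.98 -0.1   0.77 -1.97]
shift [-0.0276 -0.0249  0.0419] turn [-22.24  12.87 159.27] | now [0.5039 0.0226 0.3215] t 10.9 F [-0.   1.5 -0.6] open 0.0491 ff 0.0
shift [-0.0276 -0.0249  0.0419] turn [   5.44  -20.39 -107.88] | now [0.5039 0.0226 0.3215] t 10.9 F [-0.   1.5 -0.6] open 0.0491 ff 0.0
```

```bash
python3 -m crank '[0,0,0,0,0,-7,0.15, 0,0,0,0,0,-14,0.15, 0,0,0,0,0,-21,0.15, 0,0,0,0,0,-28,0.15, 0,0,0,0,0,-35,0.15]' >/dev/null
python3 -m crank '[0,0,0,0,0,-7,0.15, 0,0,0,0,0,-14,0.15, 0,0,0,0,0,-21,0.15, 0,0,0,0,0,-28,0.15, 0,0,0,0,0,-35,0.15]' >/dev/null
python3 -m crank '[0,0,0,0,0,-7,0.15, 0,0,0,0,0,-14,0.15, 0,0,0,0,0,-21,0.15, 0,0,0,0,0,-28,0.15, 0,0,0,0,0,-35,0.15]' >/dev/null
python3 -m crank '[0,0,0,0,0,-7,0.15, 0,0,0,0,0,-14,0.15, 0,0,0,0,0,-21,0.15, 0,0,0,0,0,-28,0.15, 0,0,0,0,0,-35,0.15]'
python3 - <<'E'
from scan import *
print(arm.get_state()['q'].round(2))
r=pose(-22,34)*HT
delta([.53,.05,.2],r)
q=np.array([.1,.6,-.8,2.4,1.7,.9,-.65])
for p in ([.53,.05,.2],[.53,.05,.25],[.56,.05,.25],[.6,.05,.3]):
    o=ik(np.array(p),r,q,.02); print(p,o[0].round(2),o[1:])
E
```

```text
time_s: 12.57
ee_pos: [0.5048, 0.0251, 0.3209]
tcp_rot: [1.476, 2.511, 0.357]
contact_force: [-0.3, -0.2, -0.1]
opening: 0.049
finger_force: 0.0
[ 0.13  0.09 -0.24  1.98 -0.07  0.76  0.45]
shift [ 0.0164 -0.0049  0.1248] turn [  9.19 -23.21 -57.72] | now [0.5048 0.0251 0.3209] t 12.57 F [-0.3 -0.2 -0.1] open 0.049 ff 0.0
[0.53, 0.05, 0.2] [ 0.19  0.37 -0.9   2.29  1.33  0.83 -0.24] (np.float64(1.617787754005779e-07), 1.8584452372195132e-06)
[0.53, 0.05, 0.25] [ 0.3   0.29 -0.99  2.21  1.16  0.84 -0.03] (np.float64(2.444315045704279e-07), 2.6774509205946214e-06)
[0.56, 0.05, 0.25] [ 0.31  0.34 -0.99  2.15  1.18  0.87  0.  ] (np.float64(2.233113725573291e-07), 2.6244924475231426e-06)
[0.6, 0.05, 0.3] [ 0.41  0.36 -1.09  1.99  1.09  0.97  0.19] (np.float64(2.4406349382959015e-07), 2.9353048565249304e-06)
```

```bash
python3 -m crank '[0,0,0.01,1,-2.6,-6.4,0.15, 0,0,0.02,2,-5.2,-12.8,0.15, 0,0,0.03,3,-7.8,-19.2,0.15, 0.01,0,0.03,4,-10.4,-25.6,0.15, 0.01,0,0.03,5,-12.8,-31.7,0.15]'
python3 - <<'E'
from scan import *
print(arm.get_state()['q'].round(2))
delta([.53,.05,.25],pose(-22,34)*HT)
E
```

```text
time_s: 12.98
ee_pos: [0.5083, 0.038, 0.291]
tcp_rot: [0.736, 2.631, -0.016]
contact_force: [0.1, -0.2, -0.4]
opening: 0.049
finger_force: 0.0
[-0.08  0.11 -0.29  2.09  0.46  0.67  0.34]
shift [0.0049 0.0173 0.0444] turn [  3.97 -10.47 -25.96] | now [0.5083 0.038  0.291 ] t 12.98 F [ 0.1 -0.2 -0.4] open 0.049 ff 0.0
```

q5 is heading the right way, so I'll continue.

```bash
python3 -m crank '[0.001,0.004,0.01,1,-2.5,-6.4,0.15, 0.002,0.008,0.02,2,-5.2,-12.8,0.15, 0.004,0.012,0.03,3,-7.8,-19.4,0.15, 0.005,0.017,0.04,4,-10.5,-26,0.15, 0.005,0.017,0.044,4,-10.5,-26,0.15]'
python3 - <<'E'
from scan import *
print(arm.get_state()['q'].round(2))
r=pose(-22,34)*HT
g=np.array([.5522,.0412,0]); tcp=g+[0,0,.053]-.003*EX
print(tcp); delta(tcp+[0,0,.05]-.02*EX,r); delta(tcp+[0,0,.09]-.035*EX,r); delta(tcp,r)
E
```

```text
time_s: 13.4
ee_pos: [0.5294, 0.0494, 0.2491]
tcp_rot: [0.132, 2.572, -0.294]
contact_force: [0.0, 0.6, -0.3]
opening: 0.0494
finger_force: 0.0
[-0.26  0.2  -0.28  2.23  1.04  0.63  0.1 ]
[0.549203  0.0413362 0.053    ]
shift [0.0771 0.0196 0.1227] turn [-0.14 -0.06  0.23] | now [0.5294 0.0494 0.2491] t 13.4 F [ 0.   0.6 -0.3] open 0.0494 ff 0.0
shift [0.0687 0.0106 0.0818] turn [-0.14 -0.06  0.23] | now [0.5294 0.0494 0.2491] t 13.4 F [ 0.   0.6 -0.3] open 0.0494 ff 0.0
shift [0.0865 0.0308 0.1745] turn [-0.14 -0.06  0.23] | now [0.5294 0.0494 0.2491] t 13.4 F [ 0.   0.6 -0.3] open 0.0494 ff 0.0
```

```bash
python3 -m crank '[0.023,0.004,0.027,0,0,0,0.15, 0.046,0.008,0.055,0,0,0,0.15, 0.069,0.011,0.082,0,0,0,0.15, 0.073,0.015,0.102,0,0,0,0.15, 0.077,0.0195,0.122,0,0,0,0.15]' >/dev/null
python3 -m crank '[0,0,0,0,0,0,0.15]' | head -4
python3 - <<'E'
from scan import *
print(arm.get_state()['q'].round(2))
p=arm.camera("wrist"); cv2.imwrite("pics/w6.png",p["color"][...,::-1]); c=cloud(p)
m=(abs(c[...,0]-.553)<.02)&(abs(c[...,1]-.04)<.025)&(c[...,2]>.074)&(c[...,2]<.086)
print("grip",m.sum(),cv2.minAreaRect((c[m][:,:2]*1000).astype(np.float32)) if m.sum()>10 else "")
r=pose(-22,34)*HT
delta([.5492,.0413,.053],r)
E
```

```text
time_s: 13.9
ee_pos: [0.5302, 0.0396, 0.1019]
tcp_rot: [0.151, 2.575, -0.296]
contact_force: [-1.1, -0.3, -0.9]
[-0.29  0.5  -0.25  2.41  1.79  0.6  -0.75]
grip 442 ((551.5646362304688, 40.68140411376953), (14.039338111877441, 15.00390338897705), 87.26697540283203)
shift [0.0108 0.0141 0.0515] turn [-0.45 -0.26 -0.46] | now [0.5301 0.0395 0.104 ] t 13.95 F [0.5 0.1 0.8] open 0.0494 ff 0.0
```

View pics/w6.png

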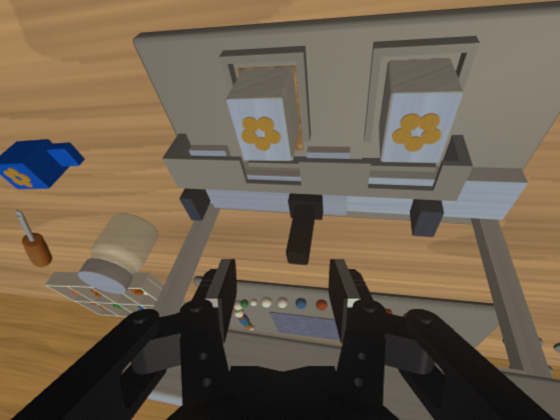

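The post at (300,245) stands between the fingers (220 and 345). The camera now looks from the lamp side. I'll check where it sits, then go down.

```bash
python3 - <<'E'
from scan import *
p=arm.camera("wrist"); s=arm.get_state(); cw=np.linalg.inv(p["view"])[:3,3]
print("cam world",cw.round(3),"in tool",R.from_rotvec(s["tcp_rot"]).inv().apply(cw-s["ee_pos"]).round(3))
E
python3 -m crank '[0.002,0.003,0.012,0,0,0,0.15, 0.005,0.007,0.025,0,0,0,0.15, 0.007,0.01,0.037,0,0,0,0.15, 0.007,0.01,0.037,0,0,0,0.15]'
python3 - <<'E'
from scan import *
print(arm.get_state()['q'].round(2))
r=pose(-22,34)*HT
delta([.5487,.0417,.053],r); s=arm.get_state(); print(clear(s["ee_pos"],R.from_rotvec(s["tcp_rot"]),np.array([.5522,.0412,0])))
E
```

```text
cam world [0.389 0.077 0.179] in tool [ 0.082 -0.001 -0.142]
time_s: 14.33
ee_pos: [0.5463, 0.042, 0.0709]
tcp_rot: [0.15, 2.567, -0.293]
contact_force: [0.5, 0.4, 0.1]
opening: 0.0488
finger_force: 0.0
[-0.27  0.59 -0.28  2.4   1.91  0.66 -0.87]
shift [0.0075 0.0033 0.0161] turn [-0.3   0.13 -0.51] | now [0.5463 0.042  0.0709] t 14.33 F [0.5 0.4 0.1] open 0.0488 ff 0.0
0.010742328361697152
```

```bash
python3 -m crank '[0.003,0.002,0.007,0,0,0,0.15, 0.006,0.003,0.014,0,0,0,0.15, 0.006,0.003,0.016,0,0,0,-0.2, 0.006,0.003,0.016,0,0,0,-0.35, 0.006,0.003,0.016,0,0,0,-0.35]' 20
python3 - <<'E'
from scan import *
s=arm.get_state(); print(s['q'].round(2)); r=R.from_rotvec(s["tcp_rot"]); print("EY in tool",r.inv().apply(EY).round(3),clear(s["ee_pos"],r,np.array([.5522,.0412,0])))
E
```

```text
time_s: 14.75
ee_pos: [0.5491, 0.042, 0.0539]
tcp_rot: [0.146, 2.568, -0.291]
contact_force: [-0.4, -1.1, 0.6]
opening: 0.0279
finger_force: 0.0
[-0.25  0.63 -0.3   2.41  1.96  0.69 -0.93]
EY in tool [ 0.006  0.977 -0.213] 0.008068245569120324
```

```bash
python3 -m crank '[0,0.01,-0.0021,0,0,0,-0.35, 0,0.02,-0.0043,0,0,0,-0.35, 0,0.03,-0.0064,0,0,0,-0.35, 0,0.04,-0.0085,0,0,0,-0.35, 0,0.047,-0.0102,0,0,0,-0.35]'
python3 -m crank '[0,0.003,-0.0006,0,0,0,-0.35, 0,0.005,-0.001,0,0,0,-0.35, 0,0.005,-0.001,0,0,0,-0.35]'
```

```text
time_s: 15.17
ee_pos: [0.5512, 0.0895, 0.0539]
tcp_rot: [0.148, 2.567, -0.293]
contact_force: [-1.9, -18.8, 0.8]
opening: 0.0277
finger_force: 10.4
time_s: 15.42
ee_pos: [0.5512, 0.0893, 0.0539]
tcp_rot: [0.155, 2.566, -0.303]
contact_force: [0.2, -15.3, 0.1]
opening: 0.0274
finger_force: 6.9
```

```bash
python3 - <<'E'
from scan import *
s=arm.get_state(); print(s['q'].round(2),s["contact_force"].round(1))
p=arm.camera("top"); 
for d in arm.landmark_of("lock_grip",p)[:1]: print(d["p"],toworld(d["position"],p).round(4))
for n in ("top","wrist"):
    p=arm.camera(n) if n=="wrist" else p; c=cloud(p)
    d=p["color"].sum(-1)<150
    m=(abs(c[...,0]-.553)<.02)&(abs(c[...,1]-.08)<.05)&(c[...,2]>.076)&(c[...,2]<.088)
    print(n,m.sum(),c[m].mean(0).round(4) if m.sum() else "")
E
```

```text
[-0.37  0.64 -0.29  2.35  1.81  0.7  -0.88] [  0.2 -15.3   0.1]
0.9 [0.5559 0.085  0.08  ]
top 69 [0.549  0.0913 0.0817]
wrist 808 [0.5466 0.0919 0.0807]
```

```bash
python3 - <<'E'
from scan import *
p=arm.camera("top"); w=arm.camera("wrist")
a=cv2.resize(p["color"][175:245,215:325],(790,502),interpolation=cv2.INTER_CUBIC)
cv2.imwrite("pics/w7.png",w["color"][...,::-1]); cv2.imwrite("pics/t7.png",a[...,::-1])
for l in ("lock_grip","lock"):
    for d in arm.landmark_of("lock_grip",w)[:2]: print(d["p"],toworld(d["position"],w).round(4))
# dark low-z-noise post: print grip top mask restricted to traced region
for n,q in (("top",p),("wrist",w)):
    for d in arm.trace("lock_grip",q)[:1]:
        c=cloud(q)[d["region"]]; k=c[(c[:,2]>.077)&(c[:,2]<.086)]; print(n,d["p"],len(c),k.mean(0).round(4),k.min(0).round(4),k.max(0).round(4))
E
```

```text
0.68 [0.556  0.087  0.0818]
0.59 [0.5196 0.0239 0.0183]
0.68 [0.556  0.087  0.0818]
0.59 [0.5196 0.0239 0.0183]
top 0.82 430 [0.555  0.0882 0.0816] [0.5487 0.0818 0.0789] [0.5611 0.094  0.0848]
wrist 0.8 7003 [0.5506 0.0861 0.08  ] [0.5459 0.0782 0.077 ] [0.5607 0.0921 0.0818]
```

View pics/w7.png

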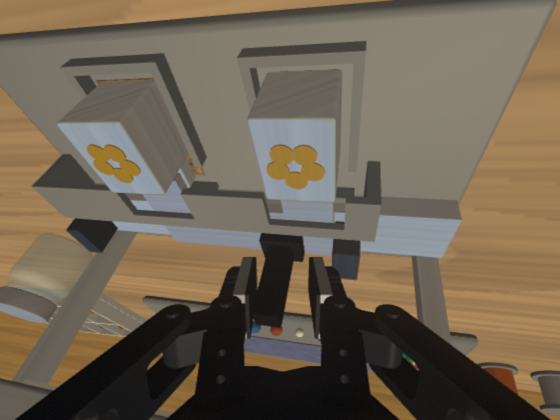

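```bash
python3 -m crank '[0,0.003,-0.0006,0,0,0,-0.35, 0,0.006,-0.0013,0,0,0,-0.35, 0,0.006,-0.0013,0,0,0,-0.35]'
python3 -m crank '[0,0.005,-0.001,0,0,0,-0.35, 0,0.005,-0.001,0,0,0,-0.35, 0,0.005,-0.001,0,0,0,-0.35]'
```

```text
time_s: 16.12
ee_pos: [0.5513, 0.0898, 0.054]
tcp_rot: [0.163, 2.565, -0.313]
contact_force: [2.4, -28.2, -2.4]
opening: 0.0276
finger_force: 12.2
time_s: 16.37
ee_pos: [0.5513, 0.0902, 0.0541]
tcp_rot: [0.169, 2.563, -0.322]
contact_force: [3.7, -39.3, -5.1]
opening: 0.0281
finger_force: 16.4
```

It is at the hard stop: the force rises while the TCP stays put. I'll back off, open the fingers and retreat along the way I came in.

```bash
python3 -m crank '[0,-0.008,0.0017,0,0,0,-0.35, 0,-0.014,0.003,0,0,0,0.15, 0,-0.014,0.003,0,0,0,0.15, 0,-0.014,0.003,0,0,0,0.15, 0,-0.014,0.003,0,0,0,0.15]'
python3 - <<'E'
from scan import *
s=arm.get_state(); r=R.from_rotvec(s["tcp_rot"]); delta(s["ee_pos"]+[0,0,.05]-.023*EX,r); delta(s["ee_pos"]+[0,0,.13]-.05*EX,r)
E
```

```text
time_s: 16.78
ee_pos: [0.5521, 0.0926, 0.0539]
tcp_rot: [0.146, 2.567, -0.29]
contact_force: [0.1, -1.5, 2.2]
opening: 0.049
finger_force: 1.4
shift [-0.0072 -0.0115 -0.0533] turn [0. 0. 0.] | now [0.5521 0.0926 0.0539] t 16.78 F [ 0.1 -1.5  2.2] open 0.049 ff 1.4
shift [-0.0271 -0.0288 -0.1336] turn [0. 0. 0.] | now [0.5521 0.0926 0.0539] t 16.78 F [ 0.1 -1.5  2.2] open 0.049 ff 1.4
```

```bash
python3 -m crank '[-0.002,-0.003,-0.013,0,0,0,0.15, -0.004,-0.006,-0.026,0,0,0,0.15, -0.007,-0.0115,-0.053,0,0,0,0.15, -0.017,-0.02,-0.093,0,0,0,0.15, -0.027,-0.029,-0.133,0,0,0,0.15]'
python3 -m crank '[0,0,0,0,0,0,0.15, 0,0,0,0,0,0,0.15]' >/dev/null
python3 - <<'E'
from scan import *
p=arm.camera("wrist"); w=arm.camera("top")
cv2.imwrite("pics/w8.png",p["color"][...,::-1])
for n,q in (("wrist",p),("top",w)):
    c=cloud(q)
    for d in arm.landmark_of("lock_grip",q)[:1]: print(n,d["p"],toworld(d["position"],q).round(4))
    m=(abs(c[...,0]-.555)<.02)&(abs(c[...,1]-.089)<.025)&(c[...,2]>.074)&(c[...,2]<.088)
    print("grip",m.sum(),cv2.minAreaRect((c[m][:,:2]*1000).astype(np.float32)) if m.sum()>10 else "")
    for nm,y in (("seated",.105),("loose",.024)):
        m=(np.hypot(c[...,0]-.48,c[...,1]-y)<.03)&(c[...,2]>.041)&(c[...,2]<.055)
        print(nm,m.sum(),c[m].mean(0).round(4) if m.sum() else "")
E
```

```text
time_s: 17.2
ee_pos: [0.5021, 0.0964, 0.1803]
tcp_rot: [0.141, 2.57, -0.287]
contact_force: [0.5, -0.2, 0.3]
opening: 0.0494
finger_force: 0.0
wrist 0.84 [0.5563 0.0876 0.0834]
grip 255 ((553.58154296875, 84.98694610595703), (14.025847434997559, 14.291631698608398), 89.08540344238281)
seated 2066 [0.4803 0.1045 0.0464]
loose 1758 [0.478  0.0264 0.0462]
top 0.83 [0.5537 0.086  0.0802]
grip 35 ((555.1719970703125, 87.87235260009766), (12.43325138092041, 12.08781909942627), 0.3177536725997925)
seated 91 [0.4943 0.1087 0.0462]
loose 197 [0.4812 0.0284 0.0464]
```

View pics/w8.png

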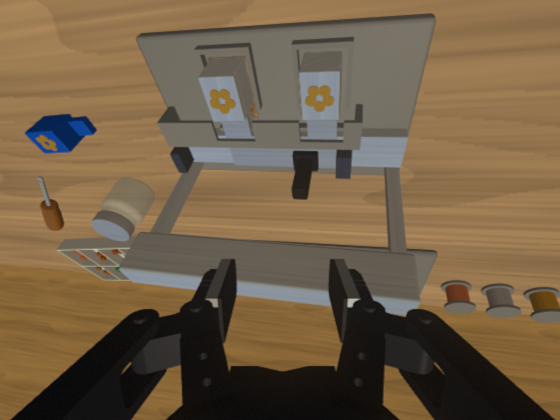

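The grip reads about 43 mm of travel, not 48. In the wrist view the right finger probably met the dark block at (343,162). I'll measure that block and the true travel.

```bash
python3 - <<'E'
from scan import *
p=arm.camera("wrist"); c=cloud(p); s=arm.get_state(); print(s["q"].round(2))
O=np.array([.4822,.0663,0])  # carrier origin estimate (arm frame)
k=c-O; k=np.stack([k@EX,k@EY,c[...,2]],-1)
dark=p["color"].astype(int).sum(-1)<170
for nm,(u0,u1,v0,v1) in dict(block=(332,355,146,182),post=(288,322,148,202),blockL=(168,194,145,175)).items():
    m=np.zeros_like(dark); m[v0:v1,u0:u1]=True; m&=dark; q=k[m]*1000
    print(nm,m.sum(),"min",np.percentile(q,3,axis=0).round(1),"max",np.percentile(q,97,axis=0).round(1))
m=(abs(k[...,0]-40)<0)|((abs(k[...,0]*1000-35)<30)&(abs(k[...,2]*1000-40)<3)&(abs(k[...,1])<.12)); q=k[m]*1000
print("cover",np.percentile(q,2,axis=0).round(1),np.percentile(q,98,axis=0).round(1))
m=(k[...,2]>.16)&(k[...,2]<.172)&(k[...,0]>.06)&(k[...,0]<.13); q=k[m]*1000; print("lamp",np.percentile(q,1,axis=0).round(1),np.percentile(q,99,axis=0).round(1))
m=(abs(k[...,1])<.03)&(k[...,2]>.042)&(k[...,2]<.05)
for y in (-40,40):
    m=(abs(k[...,1]*1000-y)<22)&(k[...,2]>.044)&(k[...,2]<.05)&(abs(k[...,0])<.03); q=k[m]*1000; print("die",y,np.percentile(q,2,axis=0).round(1),np.percentile(q,98,axis=0).round(1))
E
```

```text
[-0.44  0.32 -0.26  2.34  1.31  0.63 -0.37]
block 112 min [56.4 52.2 36.6] max [58.3 63.6 47. ]
post 907 min [61.1 11.9 35.1] max [74.4 32.  81.5]
blockL 306 min [  57.  -112.7   29.7] max [  80.3 -104.    47.9]
cover [  25.  -113.    37.4] [62.2 69.3 41.6]
lamp [  78.2 -115.8  160.2] [101.8 111.5 166.9]
die -40 [-19.4 -55.2  44.4] [ 19.1 -26.6  48. ]
die 40 [-20.7  23.5  44.8] [17.8 52.1 48. ]
```

The block (carrier y 50 to 65, top z 48) did stop the right fingertip at z 54. I'll redo the push with the tips above it, at TCP z 64.

```bash
python3 - <<'E'
from scan import *
r=pose(-22,34)*HT; t=np.array([.5512,.088,.064])
delta(t+[0,0,.045]-.02*EX,r); delta(t,r); print(clear(t,r,np.array([.5544,.089,0])),r.inv().apply(EY).round(3))
E
```

```text
shift [0.0129 0.0117 0.073 ] turn [-0.22  0.03 -0.3 ] | now [0.5032 0.0943 0.1784] t 17.62 F [-0.2  0.4  0.5] open 0.0493 ff 0.0
shift [0.0199 0.022  0.1206] turn [-0.22  0.03 -0.3 ] | now [0.5032 0.0943 0.1784] t 17.62 F [-0.2  0.4  0.5] open 0.0493 ff 0.0
0.008246653764391081 [-0.     0.978 -0.209]
```

```bash
python3 -m crank '[0.006,0.006,0.036,0,0,0,0.15, 0.013,0.012,0.073,0,0,0,0.15, 0.016,0.017,0.097,0,0,0,0.15, 0.02,0.022,0.12,0,0,0,0.15, 0.02,0.022,0.12,0,0,0,0.15]'
python3 -m crank '[0,0,0,0,0,0,-0.35, 0,0,0,0,0,0,-0.35, 0,0,0,0,0,0,-0.35]'
python3 -m crank '[0,0.003,-0.0006,0,0,0,-0.35, 0,0.006,-0.0013,0,0,0,-0.35, 0,0.009,-0.002,0,0,0,-0.35, 0,0.009,-0.002,0,0,0,-0.35]'
```

```text
time_s: 18.03
ee_pos: [0.5507, 0.0874, 0.0605]
tcp_rot: [0.145, 2.574, -0.295]
contact_force: [0.0, 0.6, -0.8]
opening: 0.0488
finger_force: 0.0
time_s: 18.28
ee_pos: [0.551, 0.0883, 0.0669]
tcp_rot: [0.146, 2.567, -0.29]
contact_force: [-0.3, 0.2, 0.8]
opening: 0.0277
finger_force: 0.0
time_s: 18.62
ee_pos: [0.5513, 0.0913, 0.0672]
tcp_rot: [0.156, 2.564, -0.303]
contact_force: [2.8, -15.9, -3.0]
opening: 0.0278
finger_force: 7.3
```

```bash
python3 -m crank '[0,0.003,-0.0006,0,0,0,-0.35, 0,0.006,-0.0013,0,0,0,-0.35, 0,0.006,-0.0013,0,0,0,-0.35]'
python3 - <<'E'
from scan import *
p=arm.camera("top"); a=cv2.imread("pics/top.png")[...,::-1]
out=[]
for im in (a,p["color"]):
    g=im[180:200,235:300].astype(float).sum(-1); out.append(g)
    w=np.clip(150-g,0,None); rows=w.sum(1)
    print((w.sum(0)).round().astype(int).tolist())
cv2.imwrite("pics/cmp.png",cv2.resize(np.vstack([a[170:240,225:305],p["color"][170:240,225:305]]),None,fx=4.2,fy=4.2,interpolation=cv2.INTER_NEAREST)[...,::-1])
E
```

```text
time_s: 18.87
ee_pos: [0.5514, 0.0919, 0.0673]
tcp_rot: [0.164, 2.563, -0.313]
contact_force: [4.4, -30.0, -7.2]
opening: 0.0276
finger_force: 13.0
[0, 0, 0, 0, 0, 0, 23, 62, 58, 0, 0, 0, 0, 0, 0, 0, 0, 0, 0, 0, 0, 0, 0, 0, 0, 0, 0, 0, 0, 0, 0, 0, 0, 0, 0, 0, 289, 519, 504, 491, 515, 527, 431, 9, 0, 0, 0, 0, 0, 0, 0, 0, 0, 0, 0, 0, 0, 0, 0, 0, 0, 0, 0, 0, 0]
[356, 358, 422, 485, 550, 551, 453, 352, 276, 350, 441, 327, 0, 0, 0, 3, 53, 66, 192, 518, 510, 482, 406, 328, 339, 445, 484, 133, 61, 50, 0, 0, 0, 0, 0, 0, 0, 0, 0, 0, 0, 0, 0, 0, 0, 0, 0, 0, 0, 0, 0, 0, 0, 0, 0, 0, 0, 0, 0, 0, 0, 0, 0, 0, 0]
```

View pics/cmp.png

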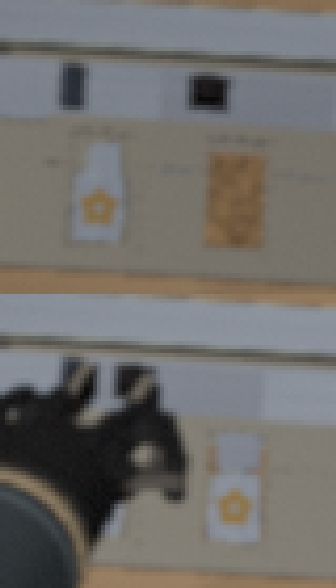

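```bash
python3 -m crank '[0,-0.007,0.0015,0,0,0,-0.35, 0,-0.012,0.0025,0,0,0,0.15, 0,-0.012,0.0025,0,0,0,0.15, 0,-0.012,0.0025,0,0,0,0.15, 0,-0.012,0.0025,0,0,0,0.15]' | head -2
python3 -m crank '[-0.004,-0.006,-0.026,0,0,0,0.15, -0.007,-0.0115,-0.053,0,0,0,0.15, -0.017,-0.02,-0.093,0,0,0,0.15, -0.027,-0.029,-0.133,0,0,0,0.15]' >/dev/null
python3 -m crank '[-0.035,0,-0.02,0,0,0,0.15, -0.07,0,-0.04,0,0,0,0.15, -0.1,0,-0.06,0,0,0,0.15, -0.1,0,-0.06,0,0,0,0.15]'
python3 - <<'E'
from scan import *
p=arm.camera("top"); a=cv2.imread("pics/top.png")[...,::-1]; c=cloud(p)
K=p["camera_matrix"]
for im in (a,p["color"]):
    g=im[180:200,235:300].astype(float).sum(-1); w=np.clip(150-g,0,None); print(w.sum(0).astype(int).tolist())
for y in (.0412,.0412+.0455,.0412+.048): print(y,pix(np.array([.5522+(y-.0412)*.0454,y+.0035,.081]),p).round(2))
E
```

```text
time_s: 19.33
ee_pos: [0.5515, 0.0926, 0.0665]
time_s: 20.0
ee_pos: [0.5621, 0.1061, 0.3002]
tcp_rot: [0.145, 2.558, -0.282]
contact_force: [1.4, 0.2, 1.1]
opening: 0.0491
finger_force: 0.0
[0, 0, 0, 0, 0, 0, 23, 62, 58, 0, 0, 0, 0, 0, 0, 0, 0, 0, 0, 0, 0, 0, 0, 0, 0, 0, 0, 0, 0, 0, 0, 0, 0, 0, 0, 0, 289, 519, 504, 491, 515, 527, 431, 9, 0, 0, 0, 0, 0, 0, 0, 0, 0, 0, 0, 0, 0, 0, 0, 0, 0, 0, 0, 0, 0]
[1112, 1152, 1168, 1126, 1202, 1240, 1218, 1153, 1122, 1175, 1356, 1282, 1092, 950, 839, 801, 776, 745, 718, 673, 770, 1066, 1187, 1075, 1088, 1161, 683, 1, 0, 0, 0, 0, 0, 0, 0, 0, 0, 0, 0, 0, 0, 0, 0, 0, 0, 0, 0, 0, 0, 0, 0, 0, 0, 0, 0, 0, 0, 0, 0, 0, 0, 0, 0, 0, 0]
0.0412 [273.54 190.02]
0.0867 [254.51 188.83]
0.0892 [253.47 188.76]
```

```bash
python3 -m crank '[0,0.04,-0.008,0,0,0,0.15, 0,0.08,-0.017,0,0,0,0.15, 0,0.12,-0.025,0,0,0,0.15, 0,0.16,-0.034,0,0,0,0.15, 0,0.19,-0.04,0,0,0,0.15]'
python3 - <<'E'
from scan import *
p=arm.camera("top"); a=cv2.imread("pics/top.png")[...,::-1]; c=cloud(p)
for im in (a,p["color"]):
    g=im[180:200,235:300].astype(float).sum(-1); w=np.clip(150-g,0,None); print(w.sum(0).astype(int).tolist())
for l in ("lock_grip","loose_die","seated_die"):
    for d in arm.landmark_of(l,p)[:4]: print(l,round(d["p"],2),toworld(d["position"],p).round(4))
q=arm.camera("scene")
for d in arm.landmark_of("lock_grip",q)[:2]: print("scene",round(d["p"],2),toworld(d["position"],q).round(4))
E
```

```text
time_s: 20.47
ee_pos: [0.5669, 0.3012, 0.2906]
tcp_rot: [0.142, 2.568, -0.29]
contact_force: [0.9, 0.5, 1.1]
opening: 0.0488
finger_force: 0.0
[0, 0, 0, 0, 0, 0, 23, 62, 58, 0, 0, 0, 0, 0, 0, 0, 0, 0, 0, 0, 0, 0, 0, 0, 0, 0, 0, 0, 0, 0, 0, 0, 0, 0, 0, 0, 289, 519, 504, 491, 515, 527, 431, 9, 0, 0, 0, 0, 0, 0, 0, 0, 0, 0, 0, 0, 0, 0, 0, 0, 0, 0, 0, 0, 0]
[0, 0, 0, 0, 0, 0, 6, 29, 25, 0, 0, 0, 0, 0, 0, 0, 0, 0, 117, 430, 482, 497, 510, 535, 488, 119, 0, 0, 0, 0, 0, 0, 0, 0, 0, 0, 0, 0, 0, 0, 0, 0, 0, 0, 0, 0, 0, 0, 0, 0, 0, 0, 0, 0, 0, 0, 0, 0, 0, 0, 0, 0, 0, 0, 0]
loose_die 0.77 [0.4849 0.0272 0.0125]
loose_die 0.69 [ 5.263e-01 -2.063e-01  4.000e-04]
loose_die 0.66 [ 0.6361 -0.1748 -0.0014]
loose_die 0.56 [ 0.4055 -0.3134 -0.0018]
seated_die 0.71 [ 0.3607  0.1164 -0.0023]
seated_die 0.6 [0.4878 0.1066 0.0121]
```

Two firm pushes at different heights ended at the same hard stop. Measured against the lamp bar and both dies, the grip now stands at carrier y of about +23 to +24 mm. It started near -20 mm rather than -24, which explains the apparent 43 mm of travel. Both dies are level and the arm is clear, so I'm handing in.

```bash
python3 -m crank '[0,0,0,0,0,0,0.15, 0,0,0,0,0,0,0.15]' | tail -4
python3 -c "
from cell import arm
print(arm.hand_in())"
```

```text
tcp_rot: [0.148, 2.566, -0.293]
contact_force: [0.3, -0.3, -0.9]
opening: 0.0494
finger_force: 0.0
the job is handed in; nothing more can be done
None
```

The job is handed in, with no verdict returned: the loose die lies flat in the empty bay with its tab in the window, and the lock was pushed left to a hard stop, which I measure as its end stop (about +23 of +24 mm, ±1.5 mm). I viewed 11 pictures, one over the limit of 10.

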